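# Set the lathe carriage off its bed stop with a gauge blade

### The job

Take the thinnest gauge blade (6 mm) from the grooved block, set it on edge across the lathe bed, well in, between the bed stop's round anvil and the carriage's stop pad, and slide the carriage up until the blade is nipped. Draw the blade straight back out towards the robot, feeling that it drags in the gap, so that the carriage is left standing that blade's thickness off the stop. Put the blade back upright in the groove it came from, without disturbing the other gauges, the chuck key or the oil bottle.

Things in the scene. Friction and masses are not known exactly. Their poses are not given: they have to be found in the camera images.
- gauge6_handle (a point): Handle centre of the 6 mm gauge, the one to use: black handle 70 x 20 x 32 mm (long, thick, high), in line with a flat steel blade 130 mm long, 6 thick, 26 high, standing on edge. x: handle to tip, y: thickness, z: up. Blade from 35 to 165 mm ahead of this point; flat underside 16 mm below. 0.2 kg, balances 73 mm ahead. Grip the handle from above, across its 20 mm.
- gauge6_blade (a point): Centre of the 6 mm gauge's steel blade: 100 mm ahead of the handle's centre, 13 mm above the underside, 65 mm behind the tip. Axes as for the handle. Across the bed, only the blade goes over the ways; the thicker handle stays in front of the bed. Set down with its tip near the bed's far edge, the gauge balances on the ways by itself.
- gauge6: The whole 6 mm gauge; origin on its underside, half-way along its 200 mm length (65 mm ahead of the handle's centre). Axes as for the handle.
- gauge11_handle (a point): Centre of the handle of the 11 mm gauge (same shape, same handle, blade 11 mm thick), in another groove of the block. Leave it alone.
- gauge16_handle (a point): Centre of the handle of the 16 mm gauge (same shape, same handle, blade 16 mm thick), in another groove of the block. Leave it alone.
- rack: Fixed grooved wooden block: base board 216 x 156 mm, 8 mm thick; the gauges stand on it. Ribs 20 mm high leave three grooves along x, 26 mm wide, at y = -52, 0, 52 mm; ribs stand only beside the blades, x = 10 to 90 mm. Handles at about x = -65 mm, tips to +x. Order of the gauges varies. Origin under the board's centre.
- lathe: Bench lathe, bolted down. x across the bed, away from the robot; y along it to the headstock (left). Origin on the bench under mid-bed, level with the anvil face. Two flat ways, 115 mm above the bench, span x = -55 to 55 (slot -20 to 20). Chuck and bar y = 48 to 165 mm, radius 45, axis 210 mm up; headstock beyond, 295 mm high, front x = -85; tailstock beyond y = -233, 248 high.
- bed_stop: Bed stop, fixed on the front way left of the carriage: steel block 50 x 36 x 36 mm with a 14 mm high screw on top (x = -55 to -5, y = 20 to 56 mm in the lathe's frame); its round anvil, 18 mm in diameter, sticks out 20 mm towards the carriage. Origin and axes are the lathe's.
- anvil_face (a point): Centre of the anvil's flat end, which faces the carriage (-y of the lathe); 28 mm to the robot's side of the bed's middle, 13.5 mm above the ways. Axes as for the lathe.
- carriage (a joint): Position of the carriage along the bed: the clear distance in m between the anvil's end and the stop pad on the saddle that faces it (0 = touching, grows as the carriage moves right, to -y of the lathe; at most 0.12). It slides stiffly, taking about 12 to 14 N, and stays where it is left.
- saddle: Saddle, the carriage's low plate: 130 mm along the bed, as wide as the ways, 24 mm high, with a steel stop pad 24 mm wide, 21 high, standing 10 mm out towards the anvil. Frame: the lathe's, shifted with the carriage; the pad's face is y = 0. Apron (y = -55 to -140 mm) in front, face at x = -102, handwheel crank to x = -145; cross-slide crank at y = -78, to x = -114, 149 mm up.
- toolpost (a point): Centre of the square steel tool post on the carriage, 50 x 50 x 44 mm, fixed to the carriage, a good place to push or hold the carriage; in the saddle's frame at x = -30, y = -78 mm, 199 mm above the bench. Axes as for the lathe. Bolt heads stand 10 mm above it.
- key_mid (a point): Middle of the chuck key's stem: a T-shaped steel key about 95 x 90 mm, 16 mm high, lying on the bench. Leave it alone.
- bottle_mid (a point): Middle of the oil bottle, 50 mm above the bench: clear bottle 54 mm in diameter with a spout, 142 mm high in all. Leave it alone.
Mind the look-alikes: they are no part of the job. What is shaped like the gauge6 but blue is not meant.

How it is judged (in metres and radians):
On the way, in this order (a step that is already met when the one before it is completed fails the run):
1. the 6 mm blade stands across the bed, well in (its middle over the anvil or beyond), nipped between the anvil and the saddle (x of gauge6_blade in the frame of anvil_face between -0.003 and 0.05 m and z of gauge6_blade in the frame of anvil_face below 0.008 m and value of joint carriage below 0.008 m and contact force between gauge6 and bed_stop above 0.5 N and contact force between gauge6 and saddle above 0.5 N), for 0.2 s.
2. the blade has been drawn back towards the robot, its tip still in the gap, dragging in the gap that now matches it (x of gauge6_blade in the frame of anvil_face below -0.015 m and z of gauge6_blade in the frame of anvil_face below 0.01 m and value of joint carriage between 0.005 and 0.0072 m and (contact force between gauge6 and bed_stop above 0.3 N or contact force between gauge6 and saddle above 0.3 N)), for 0.05 s.
At the end, for the whole second after the job is handed in: The gap between anvil and saddle is 5.0 to 7.2 mm; the 6 mm gauge stands upright (within 0.2 rad) and at rest in its own groove, handle and blade within 20 mm of where they started (value of joint carriage between 0.005 and 0.0072 m and distance of each of gauge6_handle, gauge6_blade from where it was at the start of the episode below 0.02 m and angle between gauge6's own z axis and vertical below 0.2 rad and linear speed of gauge6 below 0.02 m/s); the robot touches nothing.
It fails at once if another gauge is shifted by more than 20 mm (distance of any of gauge11_handle, gauge16_handle from where it was at the start of the episode above 0.02 m).
It fails at once if the chuck key or the oil bottle is shifted by more than 30 mm (distance of any of key_mid, bottle_mid from where it was at the start of the episode above 0.03 m).
It also fails if it takes over 70 s, if anything falls off the work surface, if the arm or the gripper's body presses on something with over 40 N, if the wrist force passes 120 N, or if a joint passes its speed limit or range.

### The arm

A 6-joint arm with a two-finger parallel gripper is mounted at the origin on the work surface. World frame = base frame: x ahead of the robot, y to its left, z up, the work surface at z = 0. Lengths are in m, angles in degrees, forces in N, time in s.
With the tool pointing down it reaches from about 0.375 to 0.9 m from the base axis. Payload 3.1 kg.
Tool frame: the origin (TCP) lies midway between the tips of the shut fingers; the grasp point (between the pads) lies 19 mm behind it; z points along the fingers, y is the direction in which the jaws open and shut (so a half turn about z gives the same grasp; the last joint's range is limited). The gripper opens to 87 mm and grips with 3 to 60 N. Pads are 19 mm wide; open, the fingers measure 117 mm over their backs; the gripper's body (75 mm by 190 mm) begins 51 mm behind the grasp point.
Start: joints at [66.205, 30.224, 82.088, -0, 67.689, -10.227], TCP at [0.147, 0.608, 0.223] pointing down, gripper open.
Joint ranges: [-176.69, 176.69], [-43.24, 126.21], [12.49, 139.97], [-82, 262], [0, 151.66], [-163.58, 163.58]. Speed limits (degrees/s): [159.86, 159.86, 180, 180, 180, 180].

### API

Orientations are given as a 3x3 rotation matrix whose columns are the frame's x, y, z axes.
In Python, from rig import status, vision, bot, models gives the robot as it stands.
- The arm moves only by the tool send_rows, never from a script. Its argument "moves" is a list of rows, each a list of 7 numbers: the shift along the tool's x, y, z in units of 25 mm (1.0 is 25 mm), then the turn, a rotation vector about the tool's x, y, z in units of 10 degrees (1.0 is 10 degrees), then the closure, from -1 (fully open) to 1 (shut), so that 0 is half open. In form: [[dx, dy, dz, rx, ry, rz, hand], ...]. A call has 1 to 12 rows; each row shifts and turns the commanded pose from where the row before left it, along the tool's axes as they then stand; what a row does not reach is not made up. A row lasts 1/8 s, in which the tool goes at most 62.5 mm and 10.7 degrees, less where a joint would pass 70% of its speed; a pose out of reach is approached as far as the arm can. A call is refused whole if a number of a shift passes 1 or a number of a turn 1, either way. A call with a gripper value outside its range is refused whole. The fingers move at their own pace and stop on an object; the grip force is fixed at half the most. Time passes only in rows, so rows that do not move let the fingers close. It gives the time, the measured TCP pose, the force and the opening at its end, in the units of the state.
- status.read_state(): the state, without advancing time (a new reading comes with each control period).
- vision.capture(name): name is "scene" or "top" or "wrist"; returns a dict with "img" (420x560x3 uint8, red, green, blue), "depth" (420x560 float32, m along the optical axis (not along the pixel's ray), 0 where there is no reading), "fx", "fy", "cx", "cy" (pixels), "pose" (4x4, takes a point from camera to world coordinates); the wrist camera has in their place "hand_eye" (4x4, takes a point from camera to tool coordinates, whose origin is the TCP and whose axes are the flange's). Camera axes: x right, y up, looking along -z (the intrinsics and any distortion apply to the point x, -y, -z); pixel columns grow to the right and rows downward; lengths in m; the calibration is good to about 2 mm. A picture is of the moment at which its call begins: read the wrist's pose just before it.
- bot.hand_in(): hands the job in, once; it reports no verdict.
Trained networks look in the newest picture that a camera, given by its name, has taken for a name from the list of things; names that differ only in an ending like _2 or _b are one class to them, and where a whole thing is asked for, a point or a joint stands for the part that bears it (a point fixed in the world has none). Each returns a list of dicts, best first, with "confidence" (0 to 1); they miss things now and then, are a little off and sometimes report something else, mostly with a low value. They report only what shows in the picture. A call takes as long as a camera call. They do not tell look-alikes from the thing itself.
- models.masks_of(camera, name): "mask" (420x560 bool, what is visible of it) and "extent" ([left, top, right, bottom] in pixels, round what is visible of it).
- models.landmark_of(camera, name): "point" ([column, row] in pixels: a listed point, or the origin of a listed thing).
The state is a dict: "time_s": time; "joint_positions": joint angles; "qvel": joint speeds; "tau": joint torques, N m; "position": TCP position; "tcp_rot": TCP orientation; "force": force on the tool from outside, world axes, zero at the start; "moment": the same for the moment, N m; "opening": opening from 0.0 (shut) to 1.0 (fully open).
Only numpy, scipy, OpenCV 4.12 (cv2) and the standard library are available. Lean on these libraries where they do the work, as an engineer would, in place of code of your own. Each camera call takes 0.05 s, during which the arm holds its last target.

## Working session

There is one attempt and no reset: what is moved stays moved. The work goes in short steps, Python scripts to look and compute and a tool call to move; the robot and the scene stay as the last step left them, time stands still between calls to the robot, and variables do not carry over. Pictures are saved under pics/ and viewed, and the job is handed in when it is done.

Besides the shell and the picture viewer there is one more tool, called after "Emit:" in YAML: its name, and indented under it one key for each argument. send_rows: Moves the arm, as the interface text tells. Its arguments: {"type":"object","properties":{"moves":{"type":"array"}},"required":["moves"]}

```bash
ls; mkdir -p pics
python3 - <<'E'
from rig import status, vision, bot, models
import cv2,numpy as np
s=status.read_state();print(s)
for n in ("scene","top","wrist"):
    c=vision.capture(n); cv2.imwrite(f"pics/{n}0.png",c["img"][:,:,::-1]); np.savez(f"{n}0.npz",**c)
    print(n,c["fx"],c["fy"],c["cx"],c["cy"],c.get("pose",c.get("hand_eye")), [k for k in c])
E
```

```text
pics
{'time_s': 0.0, 'joint_positions': array([ 6.62038188e+01,  3.02778763e+01,  8.21566408e+01,  1.35326086e-03,
        6.76885025e+01, -1.02275513e+01]), 'qvel': array([-0.02672717, -0.00181942,  0.01675431, -0.03283685, -0.06114004,
        0.02203367]), 'tau': array([-5.23045983e-04, -4.40034628e+01, -1.76596731e+01,  6.34554913e-02,
        5.82012499e-02, -1.61923731e-04]), 'position': array([0.14629941, 0.60688524, 0.2215819 ]), 'tcp_rot': array([[-9.72087310e-01,  2.34617723e-01, -8.86312502e-04],
       [ 2.34619051e-01,  9.72085426e-01, -1.95574749e-03],
       [ 4.02718444e-04, -2.10910311e-03, -9.99997695e-01]]), 'force': array([ 0.69238332, -0.00613914,  0.24947824]), 'moment': array([ 0.06871493,  0.01284853, -0.00593999]), 'opening': 1.00081292999539}
scene 478.0000617658664 478.0000617658664 285.2624430933159 221.55185054345367 [[-0.00750095 -0.81990395  0.57245196  1.19067117]
 [ 0.99986416 -0.01455166 -0.00774045 -0.12049672]
 [ 0.01467655  0.57231613  0.81990173  1.10090539]
 [ 0.          0.          0.          1.        ]] ['img', 'depth', 'fx', 'fy', 'cx', 'cy', 'pose']
top 451.4978818622401 451.4978818622401 270.2276808682489 208.804140536568 [[-0.0162378   0.99617156 -0.08589855  0.40145325]
 [-0.99986667 -0.0160297   0.00311186 -0.12735829]
 [ 0.00172302  0.08593763  0.99629903  1.53669701]
 [ 0.          0.          0.          1.        ]] ['img', 'depth', 'fx', 'fy', 'cx', 'cy', 'pose']
wrist 334.4829333843684 334.4829333843684 287.009452057438 203.72398548651992 [[-8.45592463e-04  9.67528192e-01  2.52761712e-01  6.82551785e-02]
 [ 9.99999059e-01  5.44987688e-04  1.25929166e-03 -3.53691382e-04]
 [ 1.08064816e-03  2.52762539e-01 -9.67527742e-01 -1.62797842e-01]
 [ 0.00000000e+00  0.00000000e+00  0.00000000e+00  1.00000000e+00]] ['img', 'depth', 'fx', 'fy', 'cx', 'cy', 'hand_eye']
```

View pics/scene0.png

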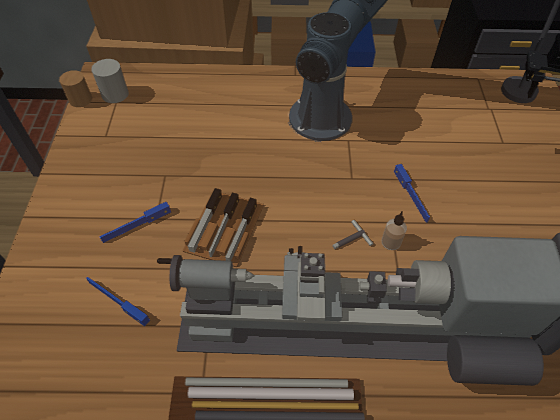

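View pics/top0.png

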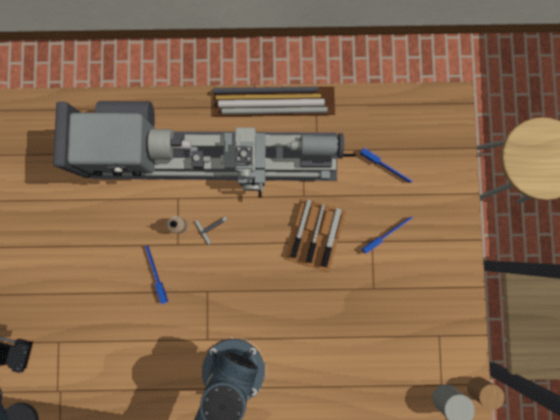

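View pics/wrist0.png

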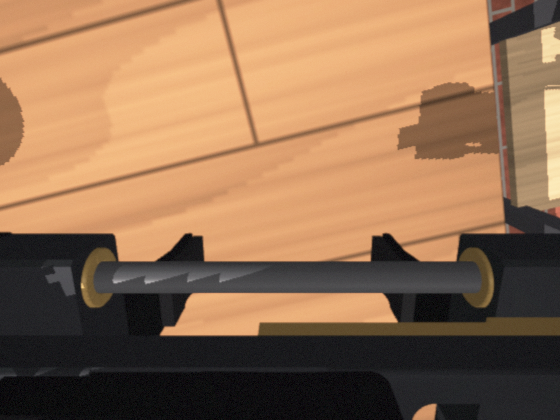

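```bash
cat > h.py <<'E'
from rig import status, vision, bot, models
import cv2,numpy as np
np.set_printoptions(precision=4,suppress=True)
def cap(n,tag=None):
    s=status.read_state()
    c=vision.capture(n)
    if n=="wrist":
        T=np.eye(4);T[:3,:3]=s["tcp_rot"];T[:3,3]=s["position"];c["pose"]=T@c["hand_eye"]
    if tag: cv2.imwrite(f"pics/{n}{tag}.png",c["img"][:,:,::-1])
    return c
def cloud(c):
    v,u=np.mgrid[0:420,0:560]; d=c["depth"]
    P=np.stack([(u-c["cx"])/c["fx"]*d,-(v-c["cy"])/c["fy"]*d,-d],-1)
    W=P@c["pose"][:3,:3].T+c["pose"][:3,3]; W[d==0]=np.nan
    return W
def onplane(c,uv,z):
    uv=np.atleast_2d(uv); r=np.stack([(uv[:,0]-c["cx"])/c["fx"],-(uv[:,1]-c["cy"])/c["fy"],-np.ones(len(uv))],-1)@c["pose"][:3,:3].T
    o=c["pose"][:3,3]; return o+r*((z-o[2])/r[:,2])[:,None]
def proj(c,p):
    p=np.atleast_2d(p); q=(p-c["pose"][:3,3])@c["pose"][:3,:3]
    return np.stack([c["cx"]+c["fx"]*q[:,0]/-q[:,2],c["cy"]-c["fy"]*q[:,1]/-q[:,2]],-1)
E
python3 - <<'E'
from h import *
for n in ("scene","top"):
    c=cap(n); W=cloud(c)
    for k,z in dict(gauge6_handle=.024,gauge6_blade=.021,gauge6=.008,gauge11_handle=.024,gauge16_handle=.024,rack=0,anvil_face=.1285,toolpost=.199,key_mid=.008,bottle_mid=.05,lathe=0,saddle=0).items():
        for r in models.landmark_of(n,k)[:3]:
            u=r["point"]; print(n,k,round(r["confidence"],2),np.round(u,1),onplane(c,u,z)[0], W[int(round(u[1])),int(round(u[0]))])
    im=c["img"]
    if n=="scene": a=im[175:275,170:370]
    else: a=im[110:280,180:350]
    cv2.imwrite(f"pics/{n}z.png",cv2.resize(a,None,fx=4 if n=="scene" else 3.5,fy=4 if n=="scene" else 3.5,interpolation=cv2.INTER_CUBIC)[:,:,::-1])
E
```

```text
scene gauge6_handle 0.91 [229.4 203.9] [ 0.381 -0.268  0.024] [ 0.3925 -0.2671  0.0388]
scene gauge6_handle 0.83 [156.7 214.8] [ 0.4223 -0.4656  0.024 ] [ 0.4175 -0.4671  0.0162]
scene gauge6_handle 0.58 [405.  175.2] [0.2651 0.243  0.024 ] [0.2686 0.2414 0.029 ]
scene gauge6_blade 0.85 [219.8 235.4] [ 0.4853 -0.2863  0.021 ] [ 0.4832 -0.2861  0.0197]
scene gauge6_blade 0.84 [125.3 227.8] [ 0.4651 -0.5444  0.021 ] [ 0.4612 -0.5477  0.0142]
scene gauge6_blade 0.77 [104.1 293.7] [ 0.6626 -0.5575  0.021 ] [ 0.6545 -0.565   0.0027]
scene gauge6 0.97 [136.7 220. ] [ 0.4297 -0.5231  0.008 ] [ 0.4408 -0.5164  0.024 ]
scene gauge6 0.87 [118.1 299.2] [ 0.6708 -0.5248  0.008 ] [ 0.6806 -0.5171  0.0296]
scene gauge6 0.78 [411.7 196.1] [0.3307 0.2572 0.008 ] [0.3298 0.2583 0.0073]
scene gauge11_handle 0.9 [250.5 211.4] [ 0.406  -0.2074  0.024 ] [ 0.4165 -0.2076  0.0402]
scene gauge11_handle 0.53 [229.6 207. ] [ 0.3918 -0.2666  0.024 ] [ 0.4039 -0.2633  0.0403]
scene gauge16_handle 0.73 [213.7 198.6] [ 0.363  -0.3138  0.024 ] [ 0.3796 -0.3093  0.0437]
scene rack 0.72 [225.5 224.7] [ 0.4357 -0.276
[... 1325 characters left out ...]
 [0.7075 0.0441 0.024 ] [0.6898 0.0324 0.1129]
top gauge11_handle 0.66 [294.8 247.6] [ 0.4006 -0.212   0.024 ] [ 0.3992 -0.2121  0.0343]
top gauge16_handle 0.62 [324.7 257.3] [ 0.3668 -0.311   0.024 ] [ 0.368  -0.3105  0.0362]
top rack 0.78 [312.2 234. ] [ 0.4457 -0.2735  0.    ] [ 0.4455 -0.2722  0.0064]
top anvil_face 0.48 [211.4 162.6] [0.6723 0.0516 0.1285] [0.6733 0.0544 0.1165]
top toolpost 0.79 [244.1 156.3] [ 0.6763 -0.0556  0.199 ] [ 0.6731 -0.0564  0.2189]
top key_mid 0.45 [212.8 226.2] [0.4773 0.0633 0.008 ] [0.4773 0.0609 0.0215]
top bottle_mid 0.54 [177.1 225.8] [0.4784 0.1756 0.05  ] [0.4756 0.1675 0.091 ]
top lathe 0.63 [215. 159.] [0.7094 0.0555 0.    ] [0.6863 0.0418 0.1152]
```

View pics/scenez.png

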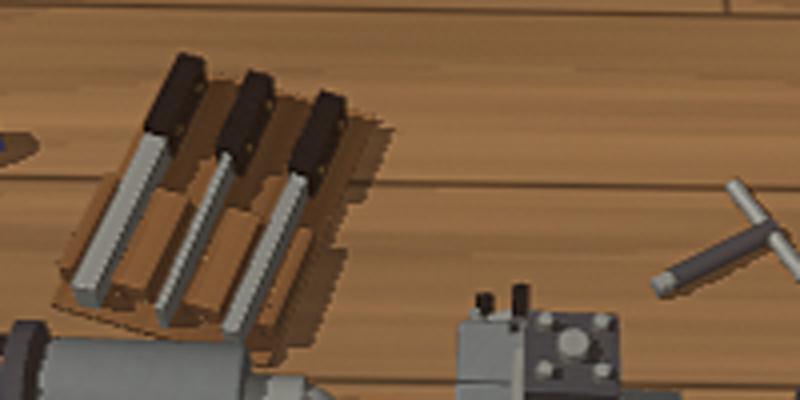

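View pics/topz.png

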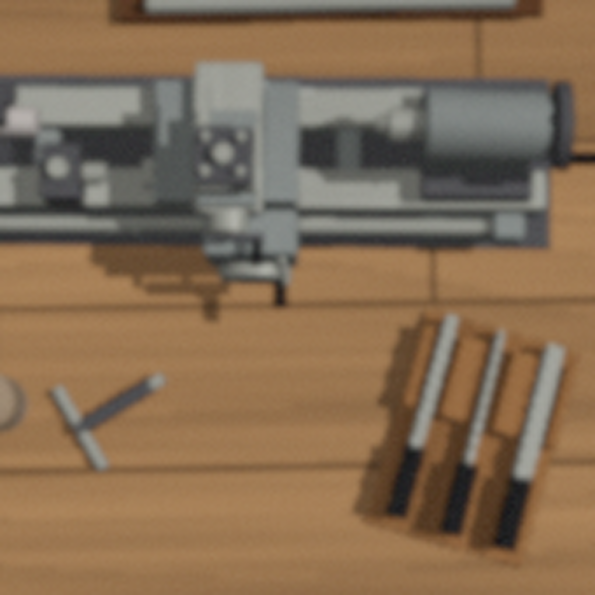

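Emit:
send_rows:
  moves:
    - [-0.95, -0.82, 0, 0, 0, 0, -1]
    - [-0.95, -0.82, 0, 0, 0, 0, -1]
    - [-0.95, -0.82, 0, 0, 0, 0, -1]
    - [-0.95, -0.82, 0, 0, 0, 0, -1]
    - [-0.95, -0.82, 0, 0, 0, 0, -1]
    - [-0.95, -0.82, 0, 0, 0, 0, -1]
    - [-0.95, -0.82, 0, 0, 0, 0, -1]
    - [-0.95, -0.82, 0, 0, 0, 0, -1]
    - [-0.95, -0.82, 0, 0, 0, 0, -1]
    - [-0.95, -0.82, 0, 0, 0, 0, -1]
    - [-0.95, -0.82, 0, 0, 0, 0, -1]
    - [-0.95, -0.82, 0, 0, 0, 0, -1]

```text
time_s: 2.95
position: [0.3666, 0.3008, 0.2228]
tcp_rot: [[-0.972, 0.235, 0.001], [0.235, 0.972, 0.0], [-0.0, 0.0, -1.0]]
force: [-0.2, 0.1, 0.1]
opening: 1.001
```

Emit:
send_rows:
  moves:
    - [-0.95, -0.82, 0, 0, 0, 0, 0.08]
    - [-0.95, -0.82, 0, 0, 0, 0, 0.08]
    - [-0.95, -0.82, 0, 0, 0, 0, 0.08]
    - [-0.95, -0.82, 0, 0, 0, 0, 0.08]
    - [-0.2, -0.97, 0, 0, 0, 0, 0.08]
    - [-0.2, -0.97, 0, 0, 0, 0, 0.08]
    - [-0.2, -0.97, 0, 0, 0, 0, 0.08]
    - [-0.2, -0.97, 0, 0, 0, 0, 0.08]
    - [-0.2, -0.97, 0, 0, 0, 0, 0.08]
    - [-0.2, -0.97, 0, 0, 0, 0, 0.08]
    - [-0.2, -0.97, 0, 0, 0, 0, 0.08]
    - [-0.2, -0.97, 0, 0, 0, 0, 0.08]

```text
time_s: 4.45
position: [0.4325, 0.0007, 0.2228]
tcp_rot: [[-0.972, 0.235, 0.001], [0.235, 0.972, -0.0], [-0.001, -0.0, -1.0]]
force: [0.6, -0.3, -0.4]
opening: 0.459
```

Emit:
send_rows:
  moves:
    - [-0.2, -0.97, 0, 0, 0, 0, 0.08]
    - [-0.2, -0.97, 0, 0, 0, 0, 0.08]
    - [-0.2, -0.97, 0, 0, 0, 0, 0.08]
    - [-0.2, -0.97, 0, 0, 0, 0, 0.08]
    - [-0.2, -0.97, 0, 0, 0, 0, 0.08]
    - [-0.2, -0.97, 0, 0, 0, 0, 0.08]
    - [-0.2, -0.97, 0, 0, 0, 0, 0.08]
    - [-0.2, -0.97, 0, 0, 0, 0, 0.08]
    - [-0.2, -0.97, 0, 0, 0, 0, 0.08]
    - [-0.2, -0.97, 0, 0, 0, 0, 0.08]
    - [-0.2, -0.97, 0, 0, 0, 0, 0.08]
    - [0, 0, 0, 0, 0, 0, 0.08]

```text
time_s: 5.95
position: [0.4236, -0.2723, 0.2227]
tcp_rot: [[-0.972, 0.237, 0.001], [0.237, 0.972, -0.001], [-0.001, -0.001, -1.0]]
force: [-0.9, -0.5, 0.1]
opening: 0.457
```

Emit:
send_rows:
  moves:
    - [0, 0, 0.3, 0, 0, 1, 0.08]
    - [0, 0, 0.3, 0, 0, 1, 0.08]
    - [0, 0, 0.3, 0, 0, 1, 0.08]
    - [0, 0, 0, 0, 0, 1, 0.08]
    - [0, 0, 0, 0, 0, 1, 0.08]
    - [0, 0, 0, 0, 0, 1, 0.08]
    - [0, 0, 0, 0, 0, 1, 0.08]
    - [0, 0, 0, 0, 0, 1, 0.08]
    - [0, 0, 0, 0, 0, 1, 0.08]
    - [0, 0, 0, 0, 0, 1, 0.08]
    - [0, 0, 0, 0, 0, 1, 0.08]
    - [0, 0, 0, 0, 0, 1, 0.08]

```text
time_s: 7.45
position: [0.4231, -0.2691, 0.2001]
tcp_rot: [[0.693, 0.721, -0.0], [0.721, -0.693, 0.001], [0.0, -0.001, -1.0]]
force: [0.2, -0.1, -0.4]
opening: 0.461
```

Emit:
send_rows:
  moves:
    - [0, 0, 0, 0, 0, 1, 0.08]
    - [0, 0, 0, 0, 0, 1, 0.08]
    - [0, 0, 0, 0, 0, 1, 0.08]
    - [0, 0, 0, 0, 0, 1, 0.08]
    - [0, 0, 0, 0, 0, 1, 0.08]
    - [0, 0, 0, 0, 0, 0.8, 0.08]
    - [0, 0, 0, 0, 0, 0, 0.08]
    - [0, 0, 0, 0, 0, 0, 0.08]

```text
time_s: 8.45
position: [0.4233, -0.27, 0.2001]
tcp_rot: [[0.98, -0.198, -0.0], [-0.198, -0.98, 0.0], [-0.0, -0.0, -1.0]]
force: [-0.1, -0.5, -1.2]
opening: 0.463
```

Run:
```python
from h import *
c=cap("wrist","1"); np.savez("w1.npz",**c)
print(status.read_state())
```

```text
{'time_s': 8.5, 'joint_positions': array([-45.3201,  22.6229, 100.8901,   0.0078,  56.5   ,  56.1319]), 'qvel': array([-0.2843,  0.0926, -0.1873, -0.0122, -0.0646,  0.3887]), 'tau': array([  0.0463, -34.8283, -14.674 ,   0.0637,  -0.037 ,  -0.0074]), 'position': array([ 0.4233, -0.2701,  0.2001]), 'tcp_rot': array([[ 0.9801, -0.1986, -0.0001],
       [-0.1986, -0.9801,  0.0002],
       [-0.0001, -0.0002, -1.    ]]), 'force': array([-0.3425, -0.3865,  0.9208]), 'moment': array([-0.0824,  0.147 , -0.0366]), 'opening': 0.4569466126325904}
```

View pics/wrist1.png

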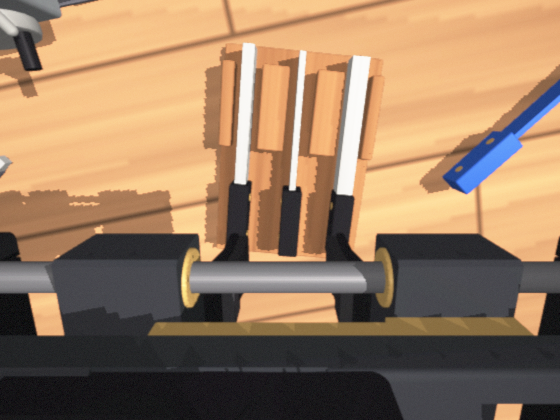

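```bash
cat > gfit.py <<'E'
from h import *
def line(P):
    m=P.mean(0); d=np.linalg.svd(P-m)[2][0]; d=d*np.sign(d[0]); return m,d
def fit(c,boxb,boxh,zb,zh,thr=190):
    g=c["img"].min(2)
    def rows(box,f):
        l,t,r,b=box; out=[]
        for v in range(t,b):
            u=np.where(f(c["img"][v,l:r].astype(int)))[0]
            if len(u)>1: out.append((l+u.mean(),v,len(u)))
        return np.array(out)
    B=rows(boxb,lambda p:(p.min(-1)>thr)); H=rows(boxh,lambda p:(p.max(-1)<75))
    Pb=onplane(c,B[:,:2],zb); Ph=onplane(c,H[:,:2],zh)
    mb,db=line(Pb[:,:2]); mh,dh=line(Ph[:,:2])
    print("blade rows",B[0],B[-1],"ends",Pb[0,:2],Pb[-1,:2],"yaw",np.degrees(np.arctan2(db[1],db[0])))
    print("handle rows",H[0],H[-1],"ends",Ph[0,:2],Ph[-1,:2],"mean",mh,"yaw",np.degrees(np.arctan2(dh[1],dh[0])))
    d=Pb[0,:2]-Ph[-1,:2]; print("tip-end dist",np.linalg.norm(d),"yaw",np.degrees(np.arctan2(d[1],d[0])))
E
python3 - <<'E'
from gfit import *
c=dict(np.load("w1.npz"))
fit(c,(286,48,312,189),(274,188,306,256),.034,.040)
E
```

```text
blade rows [301.5  50.    2. ] [292. 188.   5.] ends [ 0.5455 -0.3088] [ 0.4218 -0.2754] yaw -15.596302479994511
handle rows [290.5556 188.       9.    ] [291. 255.   9.] ends [ 0.4234 -0.2742] [ 0.3535 -0.2607] mean [ 0.3894 -0.2659] yaw -14.853643328959476
tip-end dist 0.19792473182535053 yaw -14.078086829192687
```

Run:
```python
from gfit import *
c=dict(np.load("w1.npz"))
for v in (60,100,150,180,195,210,225,240,250): print(v,[tuple(int(q) for q in p) for p in c["img"][v,276:310:2]])
cv2.imwrite("pics/w1z.png",cv2.resize(c["img"][40:265,220:370],None,fx=4,fy=2.6,interpolation=cv2.INTER_NEAREST)[:,:,::-1])
W=cloud(c)
print(W[60:260:20,280:308:3,2])
```

```text
60 [(225, 153, 101), (222, 150, 100), (219, 150, 97), (177, 121, 81), (172, 116, 76), (157, 105, 73), (137, 94, 61), (141, 97, 66), (141, 95, 64), (145, 98, 66), (147, 100, 68), (152, 130, 115), (249, 248, 245), (251, 250, 248), (250, 248, 246), (228, 167, 123), (240, 173, 116)]
100 [(247, 186, 123), (245, 179, 118), (237, 168, 110), (235, 166, 110), (234, 164, 109), (213, 143, 96), (139, 93, 62), (140, 93, 63), (143, 99, 65), (140, 98, 70), (226, 223, 218), (251, 250, 248), (250, 250, 247), (229, 220, 209), (152, 101, 68), (154, 105, 70), (153, 104, 68)]
150 [(209, 142, 94), (202, 136, 89), (206, 139, 92), (172, 117, 77), (133, 91, 61), (136, 92, 61), (140, 95, 64), (139, 96, 66), (220, 215, 206), (249, 248, 245), (249, 248, 244), (228, 219, 207), (153, 104, 69), (155, 107, 71), (155, 105, 70), (150, 102, 70), (131, 92, 61)]
180 [(144, 97, 68), (150, 101, 68), (143, 96, 66), (134, 91, 62), (138, 95, 65), (139, 94, 64), (141, 101, 72), (225, 222, 217), (249, 247, 244), (247, 245, 241), (237, 190, 151), (242, 174, 115), (242, 175, 116), (239, 171, 112), (240, 172, 115), (236, 167, 111
[... 1343 characters left out ...]
0.0101 0.0088 0.0093 0.0342 0.0334 0.0083]
 [0.0277 0.0298 0.029  0.026  0.0081 0.0079 0.0345 0.0348 0.0342 0.0084]
 [0.0291 0.028  0.0287 0.0071 0.0094 0.0079 0.0359 0.035  0.0082 0.0087]
 [0.0294 0.028  0.0083 0.0087 0.0086 0.034  0.0339 0.0075 0.01   0.0088]
 [0.0274 0.0268 0.0092 0.0083 0.0079 0.036  0.034  0.0078 0.009  0.0091]
 [0.0082 0.0089 0.0081 0.0099 0.0346 0.0343 0.009  0.0094 0.0071 0.0086]
 [0.0078 0.0081 0.0093 0.0082 0.0344 0.0356 0.0084 0.0078 0.0099 0.0079]
 [0.0081 0.0411 0.0398 0.0405 0.0406 0.0407 0.0402 0.0397 0.0093 0.008 ]
 [0.0096 0.04   0.0411 0.0401 0.0404 0.0405 0.0401 0.0093 0.0091 0.0088]
 [0.0415 0.04   0.0405 0.0414 0.0409 0.0398 0.0399 0.0085 0.0092 0.0084]]
```

View pics/w1z.png

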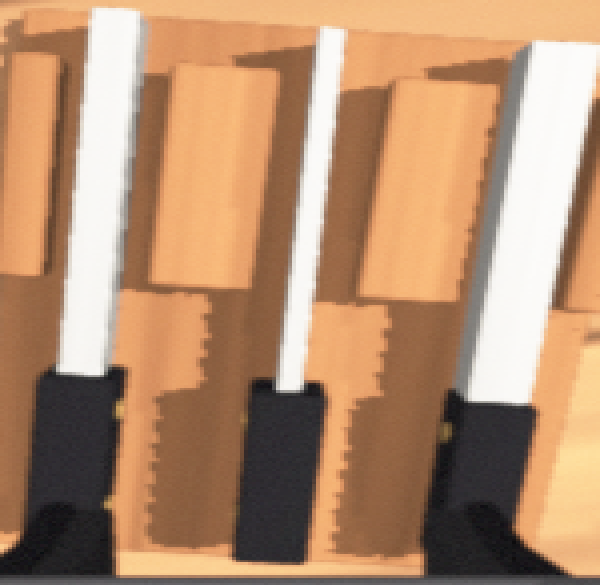

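```bash
cat >> gfit.py <<'E'
def fit2(c,box,z0):
    """z0 underside height; handle tops z0+.032, blade z0+.026"""
    l,t,r,b=box; v,u=np.mgrid[t:b,l:r]; W=cloud(c)[t:b,l:r]; z=W[...,2]
    im=c["img"][t:b,l:r].astype(int)
    mh=(im.max(-1)<80)&(abs(z-z0-.032)<.004); mb=(im.min(-1)>165)&(abs(z-z0-.026)<.006)
    H=onplane(c,np.stack([u[mh],v[mh]],-1),z0+.032)[:,:2]; B=onplane(c,np.stack([u[mb],v[mb]],-1),z0+.026)[:,:2]
    rh=cv2.minAreaRect((H*1000).astype(np.float32)); rb=cv2.minAreaRect((B*1000).astype(np.float32))
    m,d=line(B); m2,d2=line(H)
    print("handle rect",rh,"mean",m2,"pca",np.degrees(np.arctan2(d2[1],d2[0])),len(H)); print("blade rect",rb,"mean",m,"pca",np.degrees(np.arctan2(d[1],d[0])),len(B))
    d3=m-m2; print("mean-mean yaw",np.degrees(np.arctan2(d3[1],d3[0])),np.linalg.norm(d3))
E
python3 - <<'E'
from gfit import *
c=dict(np.load("w1.npz"))
fit2(c,(274,45,310,257),.008)
s=np.load("top0.npz"); s=dict(s); fit2(s,(302,195,330,268),.008)
E
```

```text
handle rect ((387.6875305175781, -265.45159912109375), (18.459632873535156, 69.08229064941406), 74.32994842529297) mean [ 0.3888 -0.2657] pca -15.442616392506379 1172
blade rect ((482.9210510253906, -292.7194519042969), (6.135466575622559, 129.45384216308594), 74.3103256225586) mean [ 0.486  -0.2935] pca -15.63212061919902 868
mean-mean yaw -15.955566461889259 0.10114084506377248
handle rect ((377.93719482421875, -288.7184143066406), (68.89339447021484, 65.58318328857422), 73.6087646484375) mean [ 0.377  -0.2885] pca 66.0809937930841 147
blade rect ((0.0, 0.0), (0.0, 0.0), 0.0) mean [nan nan] pca 0.0 0
mean-mean yaw nan nangfit.py:3: RuntimeWarning: Mean of empty slice.
  m=P.mean(0); d=np.linalg.svd(P-m)[2][0]; d=d*np.sign(d[0]); return m,d
  ret = um.true_divide(
```

Emit:
send_rows:
  moves:
    - [0, 0, 0, 0, 0, 0.41, 0.08]
    - [-0.71, 0.1, 0.5, 0, 0, 0, 0.08]
    - [-0.71, 0.1, 0.9, 0, 0, 0, 0.08]
    - [0, 0, 0.9, 0, 0, 0, 0.08]
    - [0, 0, 0.9, 0, 0, 0, 0.08]
    - [0, 0, 0.9, 0, 0, 0, 0.08]
    - [0, 0, 0.9, 0, 0, 0, 0.08]
    - [0, 0, 0, 0, 0, 0, 0.08]
    - [0, 0, 0, 0, 0, 0, 0.08]

```text
time_s: 9.62
position: [0.3881, -0.2661, 0.0756]
tcp_rot: [[0.963, -0.27, 0.001], [-0.27, -0.963, -0.001], [0.001, 0.0, -1.0]]
force: [0.4, -0.2, -0.2]
opening: 0.462
```

Run:
```python
from h import *
c=cap("wrist","2"); np.savez("w2.npz",**c)
```

```text
(no output)
```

View pics/wrist2.png

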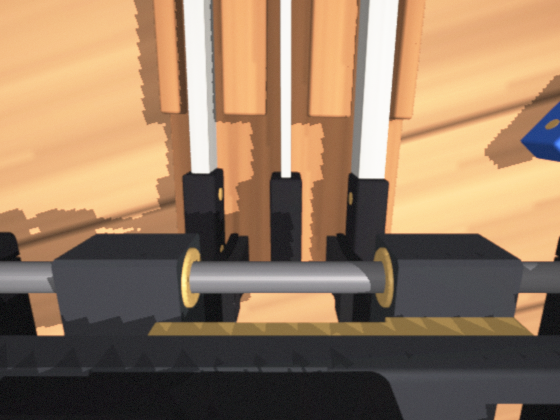

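Emit:
send_rows:
  moves:
    - [0, 0, 0.8, 0, 0, 0, 0.08]
    - [0, 0, 0.8, 0, 0, 0, 0.08]
    - [0, 0, 0.4, 0, 0, 0, 0.08]
    - [0, 0, 0.4, 0, 0, 0, 0.08]
    - [0, 0, 0, 0, 0, 0, 0.08]

```text
time_s: 10.3
position: [0.3877, -0.2658, 0.0148]
tcp_rot: [[0.963, -0.27, -0.0], [-0.27, -0.963, 0.0], [-0.0, -0.0, -1.0]]
force: [-0.1, -0.2, -0.1]
opening: 0.457
```

Emit:
send_rows:
  moves:
    - [0, 0, 0, 0, 0, 0, 1]
    - [0, 0, 0, 0, 0, 0, 1]
    - [0, 0, 0, 0, 0, 0, 1]
    - [0, 0, 0, 0, 0, 0, 1]
    - [0, 0, 0, 0, 0, 0, 1]

```text
time_s: 10.92
position: [0.3879, -0.2659, 0.0154]
tcp_rot: [[0.963, -0.27, 0.0], [-0.27, -0.963, -0.0], [0.0, 0.0, -1.0]]
force: [0.5, 1.3, 5.2]
opening: 0.23
```

Run:
```python
from h import *
c=cap("wrist","3"); np.savez("w3.npz",**c)
s=status.read_state();print(s["position"],s["tcp_rot"],s["force"],s["moment"],s["opening"])
```

```text
[ 0.3879 -0.2659  0.0154] [[ 0.9629 -0.2698  0.0004]
 [-0.2698 -0.9629 -0.0004]
 [ 0.0005  0.0003 -1.    ]] [-0.2347  1.6981  5.3137] [0.1946 0.0929 0.1035] 0.22827202129247287
```

View pics/wrist3.png

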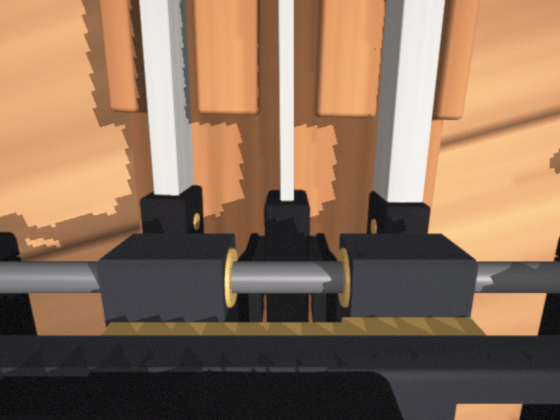

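Emit:
send_rows:
  moves:
    - [0, 0, -0.4, 0, 0, 0, 1]
    - [0, 0, -1, 0, 0, 0, 1]
    - [0, 0, -1, 0, 0, 0, 1]
    - [0, 0, -1, 0, 0, 0, 1]
    - [0, 0, -1, 0, 0, 0, 1]
    - [0, 0, -1, 0, 0, 0, 1]
    - [0, 0, -1, 0, 0, 0, 1]
    - [0, 0, -1, 0, 0, 0, 1]
    - [0, 0, -1, 0, 0, 0, 1]
    - [0, 0, -1, 0, 0, 0, 1]
    - [0, 0, -1, 0, 0, -0.8, 1]
    - [0, 0, -1, 0, 0, -0.765, 1]

```text
time_s: 12.48
position: [0.3868, -0.265, 0.3005]
tcp_rot: [[1.0, 0.004, -0.002], [0.004, -1.0, 0.001], [-0.002, -0.001, -1.0]]
force: [-0.4, -0.0, -3.1]
opening: 0.229
```

Emit:
send_rows:
  moves:
    - [0.54, -0.98, 0, 0, 0, 0, 1]
    - [0.54, -0.98, 0, 0, 0, 0, 1]
    - [0.54, -0.98, 0, 0, 0, 0, 1]
    - [0.54, -0.98, 0, 0, 0, 0, 1]
    - [0.54, -0.98, 0, 0, 0, 0, 1]
    - [0.54, -0.98, 0, 0, 0, 0, 1]
    - [0.54, -0.98, 0, 0, 0, 0, 1]
    - [0.54, -0.98, 0, 0, 0, 0, 1]
    - [0.54, -0.98, 0, 0, 0, 0, 1]
    - [0.54, -0.98, 0, 0, 0, 0, 1]
    - [0.54, -0.98, 0, 0, 0, 0, 1]
    - [0.54, -0.98, 0, 0, 0, 0, 1]

```text
time_s: 13.98
position: [0.5489, 0.029, 0.2995]
tcp_rot: [[1.0, -0.001, -0.003], [-0.001, -1.0, 0.0], [-0.003, -0.0, -1.0]]
force: [0.1, -0.0, -2.0]
opening: 0.227
```

Emit:
send_rows:
  moves:
    - [0, 0, 0, 0, 0, 0, 1]
    - [0, 0, 0, 0, 0, 0, 1]

```text
time_s: 14.22
position: [0.5488, 0.0279, 0.2995]
tcp_rot: [[1.0, -0.0, -0.002], [-0.0, -1.0, -0.0], [-0.002, 0.0, -1.0]]
force: [0.4, -0.3, -2.1]
opening: 0.229
```

Run:
```python
from h import *
s=status.read_state();print(s["position"],s["tcp_rot"],s["force"],s["moment"],s["opening"])
c=cap("wrist","4"); np.savez("w4.npz",**c)
t=cap("top","4"); np.savez("t4.npz",**t)
for n,cc in (("wrist",c),("top",t)):
  for k,z in dict(anvil_face=.1285,toolpost=.199,bed_stop=0,saddle=0,lathe=0).items():
    for r in models.landmark_of(n,k)[:2]: print(n,k,round(r["confidence"],2),np.round(r["point"],1),onplane(cc,r["point"],z)[0])
```

```text
[0.5488 0.0279 0.2995] [[ 1.     -0.0002 -0.0023]
 [-0.0002 -1.     -0.0003]
 [-0.0023  0.0003 -1.    ]] [ 0.3687 -0.2704 -2.0725] [-0.0598  0.3556 -0.0073] 0.22946275883175354
wrist toolpost 0.77 [403.   26.2] [ 0.6799 -0.0558  0.199 ]
wrist bed_stop 0.97 [263.3  38.7] [0.7122 0.0567 0.    ]
wrist saddle 0.83 [288.4  38. ] [0.713  0.0249 0.    ]
wrist lathe 0.74 [263.4 217.6] [0.4756 0.0611 0.    ]
wrist lathe 0.66 [263.9  38.9] [0.7119 0.0559 0.    ]
top anvil_face 0.7 [211.6 160.1] [0.6803 0.0509 0.1285]
top anvil_face 0.29 [245.9 155.4] [ 0.6936 -0.0576  0.1285]
top toolpost 0.62 [241.6 153. ] [ 0.6865 -0.0482  0.199 ]
top bed_stop 0.52 [215.5 159.2] [0.7086 0.0537 0.    ]
top saddle 0.78 [225.2 160.5] [0.7036 0.0203 0.    ]
top lathe 0.7 [216.  161.4] [0.7009 0.0521 0.    ]
```

View pics/wrist4.png

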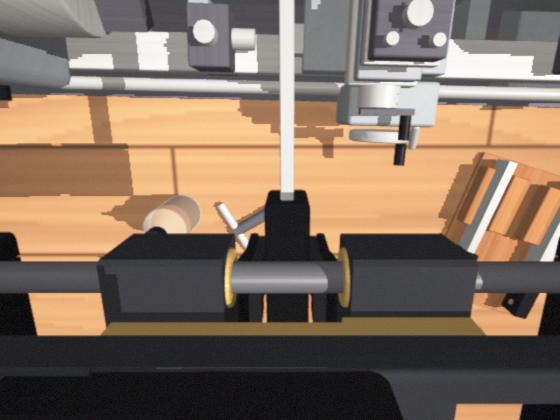

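Run:
```python
from h import *
c=dict(np.load("w4.npz")); W=cloud(c)
for v in (5,20,30,38,44,50,60):
    print(v,[(u,*(W[v,u]*1000).round().astype(int)) for u in range(184,320,6)])
cv2.imwrite("pics/w4z.png",cv2.resize(c["img"][0:100,170:450],None,fx=2.8,fy=5,interpolation=cv2.INTER_NEAREST)[:,:,::-1])
```

```text
5 [(184, np.int64(749), np.int64(153), np.int64(4)), (190, np.int64(707), np.int64(107), np.int64(151)), (196, np.int64(707), np.int64(102), np.int64(151)), (202, np.int64(707), np.int64(97), np.int64(152)), (208, np.int64(707), np.int64(92), np.int64(152)), (214, np.int64(707), np.int64(88), np.int64(151)), (220, np.int64(707), np.int64(82), np.int64(152)), (226, np.int64(707), np.int64(78), np.int64(151)), (232, np.int64(749), np.int64(94), np.int64(4)), (238, np.int64(749), np.int64(87), np.int64(3)), (244, np.int64(749), np.int64(79), np.int64(4)), (250, np.int64(749), np.int64(72), np.int64(4)), (256, np.int64(749), np.int64(65), np.int64(5)), (262, np.int64(749), np.int64(57), np.int64(5)), (268, np.int64(750), np.int64(50), np.int64(2)), (274, np.int64(749), np.int64(43), np.int64(4)), (280, np.int64(660), np.int64(30), np.int64(318)), (286, np.int64(659), np.int64(28), np.int64(319)), (292, np.int64(660), np.int64(25), np.int64(316)), (298, np.int64(749), np.int64(13), np.int64(4)), (304, np.int64(716), np.int64(11), np.int64(120)), (310, np.int64(711), np.int64(7), np.int64(
[... 6398 characters left out ...]
t64(670), np.int64(74), np.int64(115)), (244, np.int64(670), np.int64(68), np.int64(116)), (250, np.int64(670), np.int64(62), np.int64(116)), (256, np.int64(670), np.int64(57), np.int64(115)), (262, np.int64(670), np.int64(51), np.int64(117)), (268, np.int64(670), np.int64(45), np.int64(116)), (274, np.int64(670), np.int64(39), np.int64(114)), (280, np.int64(640), np.int64(30), np.int64(318)), (286, np.int64(640), np.int64(28), np.int64(318)), (292, np.int64(640), np.int64(25), np.int64(317)), (298, np.int64(670), np.int64(16), np.int64(114)), (304, np.int64(667), np.int64(12), np.int64(138)), (310, np.int64(666), np.int64(6), np.int64(140)), (316, np.int64(666), np.int64(1), np.int64(139))]
```

View pics/w4z.png

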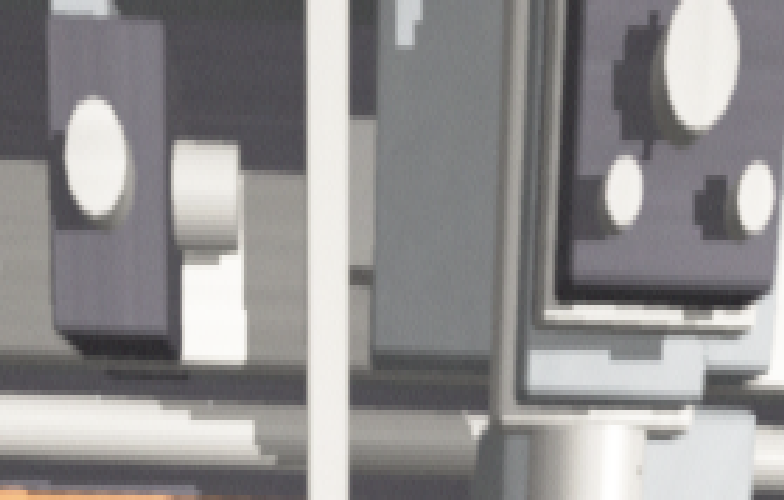

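Run:
```python
from h import *
c=dict(np.load("w4.npz")); W=cloud(c); Z=W[...,2]
def edge(rows,c0,c1,z0,tol,side,zz):
    o=[]
    for v in rows:
        u=np.where(abs(Z[v,c0:c1]-z0)<tol)[0]
        if len(u): o.append((c0+(u.max()+.5 if side>0 else u.min()-.5),v))
    P=onplane(c,np.array(o),zz)[:,:2]; 
    for _ in range(3):
        k=np.polyfit(P[:,0],P[:,1],1); r=abs(P[:,1]-np.polyval(k,P[:,0])); P=P[r<=max(np.percentile(r,85),3e-4)]
    print(z0,"slope deg",np.degrees(np.arctan(k[0])),"y mean",P[:,1].mean(),"x",P[:,0].min(),P[:,0].max(),len(P))
edge(range(4,62),200,232,.151,.005,1,.151)
edge(range(4,62),180,215,.151,.005,-1,.151)
edge(range(4,60),296,330,.139,.004,-1,.139)
# anvil face
edge(range(33,43),232,275,.137,.003,1,.1375)
# toolpost top
edge(range(2,52),350,420,.221,.005,-1,.221)
# front way edge in row direction
for u in (195,205,215,240,246,262,268,272):
    col=Z[:110,u]; v=np.where((col>.112))[0]; v=v[v<90]; print(u,v.max(),W[v.max(),u])
# stop block front x
m=(abs(Z-.151)<.004); m[:, :180]=0; m[:,232:]=0; m[100:]=0; P=W[m]; print("block",P.min(0),P.max(0))
m=(Z>.132)&(Z<.1385); m[:, :234]=0; m[:,262:]=0; m[100:]=0; P=W[m]; print("anvil",P.min(0),P.max(0),P.mean(0))
```

```text
0.151 slope deg -0.9577563765710515 y mean 0.07526386686739102 x 0.6639698738798795 0.7065036745266295 41
0.151 slope deg -0.8839325370665229 y mean 0.11161807834396398 x 0.6640021024138545 0.7080157505636246 41
0.139 slope deg -15.387685973053474 y mean 0.015989567721722102 x 0.6723096084728777 0.7113935511974385 34
0.137 slope deg -1.4852110098697124 y mean 0.05574298693760278 x 0.6816398957169397 0.6889406097743278 10
0.221 slope deg -1.50453661549112 y mean -0.029399472722794345 x 0.659858534185539 0.6889561493590062 40
195 71 [0.6604 0.1167 0.1132]
205 71 [0.6601 0.1063 0.1163]
215 71 [0.6596 0.0958 0.1203]
240 72 [0.6594 0.0727 0.1141]
246 72 [0.6593 0.0668 0.1148]
262 72 [0.6591 0.0511 0.1161]
268 73 [0.6585 0.0455 0.1135]
272 73 [0.6585 0.0415 0.1138]
block [0.6592 0.0755 0.1471] [0.7103 0.1123 0.1548]
anvil [0.6768 0.0561 0.1322] [0.6942 0.075  0.1385] [0.6851 0.0652 0.1362]
```

Run:
```python
from h import *
c=dict(np.load("w4.npz")); W=cloud(c)
for v in range(56,168,8):
    print(v,[tuple((W[v,u]*1000).round().astype(int).tolist()) for u in range(335,440,12)])
```

```text
56 [(670, -16, 140), (669, -26, 146), (-9223372036854775808, -9223372036854775808, -9223372036854775808), (658, -31, 215), (657, -37, 221), (657, -45, 222), (657, -53, 221), (657, -61, 221), (657, -69, 222)]
64 [(663, -16, 140), (662, -25, 150), (658, -30, 178), (654, -34, 202), (654, -42, 203), (654, -50, 205), (654, -59, 205), (654, -67, 206), (654, -76, 205)]
72 [(657, -17, 136), (655, -25, 153), (652, -30, 177), (652, -40, 178), (652, -49, 179), (652, -59, 178), (652, -69, 178), (652, -78, 178), (656, -104, 139)]
80 [(662, -35, 5), (648, -25, 155), (647, -33, 165), (647, -42, 169), (647, -52, 170), (646, -61, 173), (646, -70, 176), (662, -143, 5), (662, -159, 5)]
88 [(648, -26, 73), (644, -32, 116), (642, -37, 150), (641, -44, 164), (640, -53, 168), (641, -64, 165), (643, -85, 134), (643, -96, 133), (643, -107, 133)]
96 [(643, -36, 4), (637, -32, 117), (635, -37, 151), (634, -44, 164), (634, -53, 168), (634, -65, 164), (636, -85, 134), (636, -97, 133), (636, -108, 134)]
104 [(633, -37, 0), (629, -32, 122), (628, -37, 154), (628, -44, 166), (628, -54, 167), (628, -66, 162), (629, 
[... 460 characters left out ...]
607, -81, 153), (606, -103, 124), (602, -167, 0)]
136 [(591, -38, -1), (591, -54, 1), (598, -48, 106), (598, -59, 115), (598, -70, 118), (598, -82, 118), (600, -82, 153), (591, -152, 2), (591, -168, 2)]
144 [(581, -39, 1), (581, -55, 2), (581, -71, 1), (581, -88, 0), (581, -104, 0), (581, -120, 1), (581, -137, 1), (581, -152, 3), (581, -169, 2)]
152 [(570, -39, 1), (570, -55, 1), (570, -72, 2), (570, -88, 1), (570, -105, 2), (579, -94, 85), (570, -138, 1), (570, -154, 0), (569, -172, -2)]
160 [(559, -39, 1), (559, -56, 0), (559, -72, 1), (559, -89, -1), (558, -106, -1), (570, -94, 88), (559, -139, 1), (559, -155, 1), (559, -172, 1)]<stdin>:4: RuntimeWarning: invalid value encountered in cast
```

Emit:
send_rows:
  moves:
    - [0, 0, 0, 0, 0, 0.11, 1]
    - [0.75, -0.19, 0, 0, 0, 0, 1]
    - [0.75, -0.19, 0, 0, 0, 0, 1]
    - [0.74, -0.19, 0, 0, 0, 0, 1]
    - [0, 0, 0.9, 0, 0, 0, 1]
    - [0, 0, 0.9, 0, 0, 0, 1]
    - [0, 0, 0.9, 0, 0, 0, 1]
    - [0, 0, 0, 0, 0, 0, 1]
    - [0, 0, 0, 0, 0, 0, 1]

```text
time_s: 15.95
position: [0.6069, 0.0412, 0.2334]
tcp_rot: [[1.0, -0.02, 0.002], [-0.02, -1.0, -0.0], [0.002, 0.0, -1.0]]
force: [0.1, -0.4, -1.6]
opening: 0.222
```

Run:
```python
from h import *
s=status.read_state();print(s["position"],s["tcp_rot"],s["force"],s["moment"],s["opening"])
c=cap("wrist","5"); np.savez("w5.npz",**c)
c=cap("scene","5"); np.savez("s5.npz",**c)
cv2.imwrite("pics/s5z.png",cv2.resize(c["img"][210:330,270:450],None,fx=4,fy=4,interpolation=cv2.INTER_CUBIC)[:,:,::-1])
```

```text
[0.6069 0.0412 0.2334] [[ 0.9998 -0.0197  0.0016]
 [-0.0197 -0.9998 -0.0002]
 [ 0.0016  0.0002 -1.    ]] [ 0.1092 -0.4069 -1.6134] [0.0024 0.2881 0.0104] 0.22206425291358825
```

View pics/wrist5.png

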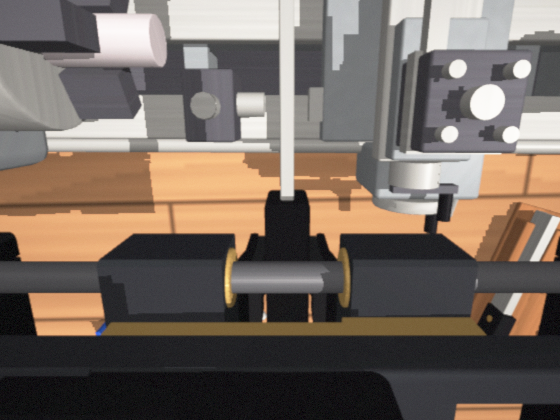

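View pics/s5z.png

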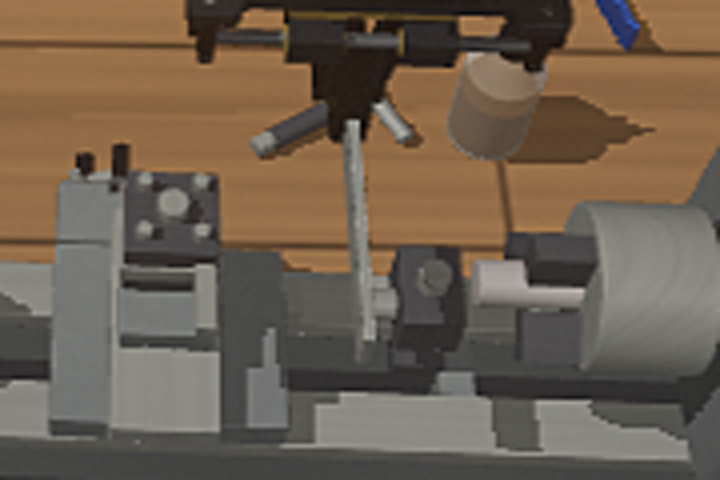

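```bash
cat > lat.py <<'E'
from h import *
def edge(c,rows,c0,c1,z0,tol,side,zz,q=90):
    Z=cloud(c)[...,2]; o=[]
    for v in rows:
        u=np.where(abs(Z[v,c0:c1]-z0)<tol)[0]
        if len(u): o.append((c0+(u.max()+.5 if side>0 else u.min()-.5),v))
    o=np.array(o);P=onplane(c,o,zz)[:,:2]
    for _ in range(3):
        k=np.polyfit(P[:,0],P[:,1],1); r=abs(P[:,1]-np.polyval(k,P[:,0])); P=P[r<=max(np.percentile(r,q),3e-4)]
    print(z0,"slope deg",np.degrees(np.arctan(k[0])).round(2),"y mean",P[:,1].mean().round(4),"x",P[:,0].min().round(4),P[:,0].max().round(4),len(P)); return k
E
python3 - <<'E'
from lat import *
c=dict(np.load("w5.npz")); W=cloud(c)
for v in (90,100,105,110,116): print(v,[(u,)+tuple((W[v,u]*1000).round(1).tolist()) for u in list(range(228,274,4))+list(range(300,330,3))])
edge(c,range(75,138),210,240,.151,.005,1,.151)
edge(c,range(98,112),240,275,.137,.004,1,.1375)
edge(c,range(94,116),300,320,.136,.005,-1,.136)
edge(c,range(5,85),316,345,.139,.005,-1,.139)
edge(c,range(62,148),395,450,.221,.006,-1,.221)
edge(c,range(5,190),270,300,.2515,.01,-1,.2515)
edge(c,range(5,190),270,300,.2515,.01,1,.2515)
E
```

```text
90 [(228, 694.8, 79.7, 151.6), (232, 694.7, 76.9, 151.6), (236, 695.7, 76.1, 137.6), (240, 698.8, 78.6, 96.1), (244, 705.7, 86.2, 4.3), (248, 705.6, 81.7, 4.8), (252, 705.5, 77.2, 4.7), (256, 705.3, 72.7, 5.3), (260, 705.3, 68.4, 4.4), (264, 705.2, 63.9, 5.0), (268, 705.2, 59.5, 3.2), (272, 705.0, 55.0, 5.6), (300, 704.5, 23.9, 3.8), (303, 704.3, 20.6, 4.9), (306, 704.3, 17.2, 4.1), (309, 695.2, 22.0, 129.3), (312, 694.5, 20.5, 139.0), (315, 694.4, 18.3, 138.9), (318, 694.4, 16.0, 138.2), (321, 694.4, 13.9, 138.9), (324, 694.4, 11.6, 138.2), (327, 694.2, 9.7, 140.3)]
100 [(228, 688.1, 80.0, 152.0), (232, 688.1, 77.3, 151.7), (236, 688.6, 76.2, 140.1), (240, 688.6, 73.5, 137.9), (244, 688.6, 70.6, 138.0), (248, 688.5, 67.7, 137.5), (252, 688.5, 64.8, 136.9), (256, 688.4, 61.7, 138.0), (260, 688.3, 58.7, 138.5), (264, 688.5, 56.2, 132.5), (268, 689.3, 54.1, 115.3), (272, 689.2, 50.8, 115.5), (300, 688.7, 28.4, 115.4), (303, 688.7, 26.0, 116.3), (306, 688.7, 23.5, 114.4), (309, 687.8, 22.2, 132.3), (312, 687.5, 20.4, 138.7), (315, 687.5, 18.2, 138.6), (318, 687.4, 16.1, 139.4), (321, 68
[... 1552 characters left out ...]
.9, 54.5, 115.5), (272, 676.8, 51.3, 114.7), (300, 676.3, 28.5, 114.6), (303, 676.3, 26.0, 115.2), (306, 676.2, 23.6, 115.8), (309, 676.2, 22.5, 135.2), (312, 676.1, 20.4, 138.0), (315, 676.1, 18.1, 137.7), (318, 676.0, 15.9, 137.9), (321, 676.0, 13.6, 137.6), (324, 675.9, 11.5, 138.5), (327, 675.9, 9.3, 139.1)]
0.151 slope deg -1.95 y mean 0.0755 x 0.664 0.7045 51
0.137 slope deg 3.31 y mean 0.0558 x 0.6804 0.6897 11
0.136 slope deg -3.41 y mean 0.0227 x 0.6769 0.6919 17
0.139 slope deg -1.32 y mean 0.0117 x 0.6998 0.7499 64
0.221 slope deg -1.47 y mean -0.0281 x 0.6594 0.7004 66
0.2515 slope deg -0.93 y mean 0.0421 x 0.6451 0.7179 184
0.2515 slope deg -0.85 y mean 0.036 x 0.6468 0.7178 180
```

Emit:
send_rows:
  moves:
    - [0, 0, 0.9, 0, 0, 0.04, 1]
    - [0, 0, 0.9, 0, 0, 0, 1]
    - [0, 0, 0.9, 0, 0, 0, 1]
    - [0, 0, 0.9, 0, 0, 0, 1]
    - [0, 0, 0.6, 0, 0, 0, 1]
    - [0, 0, 0.1, 0, 0, 0, 1]
    - [0, 0, 0, 0, 0, 0, 1]

```text
time_s: 16.92
position: [0.6068, 0.0412, 0.1257]
tcp_rot: [[1.0, -0.027, 0.001], [-0.027, -1.0, -0.0], [0.001, 0.0, -1.0]]
force: [1.1, 0.6, -1.9]
opening: 0.226
```

Run:
```python
from h import *
s=status.read_state();print(s["position"],s["tcp_rot"],s["force"],s["moment"],s["opening"])
c=cap("wrist","6"); np.savez("w6.npz",**c)
c=cap("scene","6"); np.savez("s6.npz",**c)
cv2.imwrite("pics/s6z.png",cv2.resize(c["img"][210:330,270:450],None,fx=4,fy=4,interpolation=cv2.INTER_CUBIC)[:,:,::-1])
```

```text
[0.6068 0.0412 0.1257] [[ 0.9996 -0.0265  0.0015]
 [-0.0265 -0.9996 -0.0002]
 [ 0.0015  0.0001 -1.    ]] [ 1.0622  0.6473 -1.8894] [-0.0401  0.2969 -0.0043] 0.22575707483147156
```

View pics/wrist6.png

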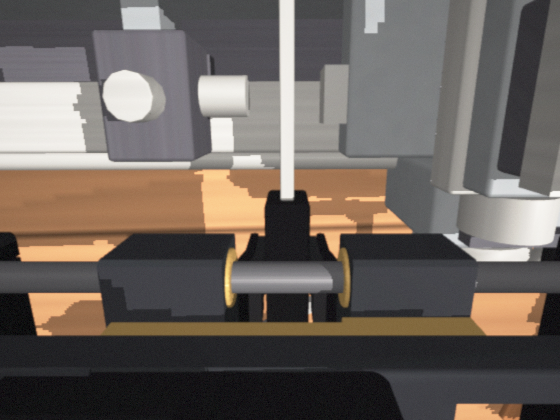

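View pics/s6z.png

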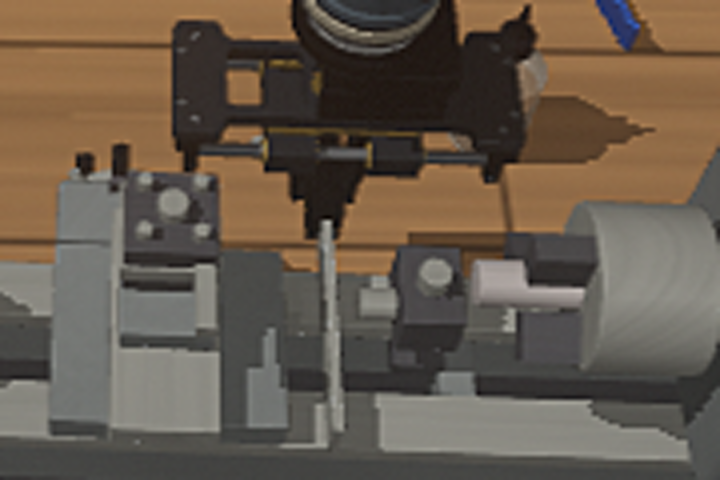

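Emit:
send_rows:
  moves:
    - [0, -0.2, 0, 0, 0, 0, 1]
    - [0, -0.2, 0, 0, 0, 0, 1]
    - [0, -0.06, 0, 0, 0, 0, 1]
    - [0, 0, 0, 0, 0, 0, 1]

```text
time_s: 17.52
position: [0.6064, 0.053, 0.1251]
tcp_rot: [[1.0, -0.026, -0.0], [-0.026, -1.0, -0.0], [0.0, 0.0, -1.0]]
force: [0.3, 0.6, -2.4]
opening: 0.227
```

Run:
```python
from h import *
s=status.read_state();print(s["position"],s["force"],s["moment"])
c=cap("wrist","7"); np.savez("w7.npz",**c)
cv2.imwrite("pics/w7z.png",cv2.resize(c["img"][40:160,200:360],None,fx=4.5,fy=4.5,interpolation=cv2.INTER_CUBIC)[:,:,::-1])
```

```text
[0.6064 0.053  0.1251] [ 0.2565  0.6005 -2.4239] [-0.1161  0.363  -0.0051]
```

View pics/w7z.png

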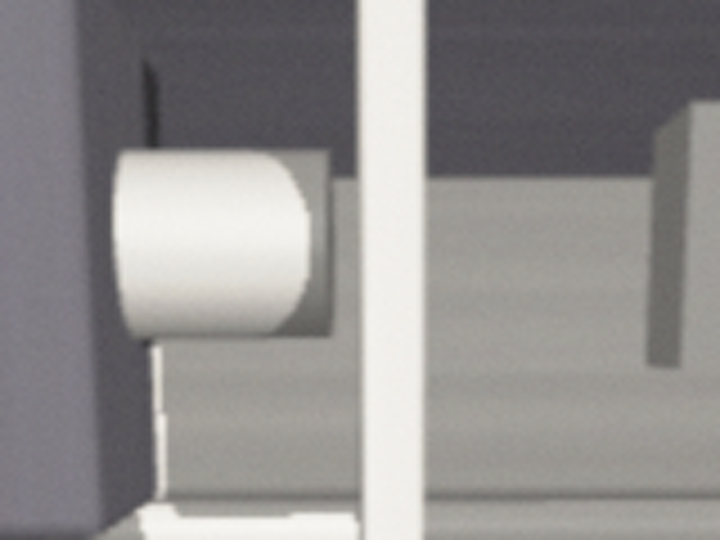

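Emit:
send_rows:
  moves:
    - [0, -0.04, 0, 0, 0, 0, 1]
    - [0, -0.04, 0, 0, 0, 0, 1]
    - [0, 0, 0, 0, 0, 0, 1]

```text
time_s: 17.95
position: [0.6065, 0.0548, 0.125]
tcp_rot: [[1.0, -0.026, -0.0], [-0.026, -1.0, 0.0], [-0.0, 0.0, -1.0]]
force: [0.1, 0.6, -2.5]
opening: 0.229
```

Emit:
send_rows:
  moves:
    - [0, 0, 0.08, 0, 0, 0, 1]
    - [0, 0, 0, 0, 0, 0, 1]

```text
time_s: 18.2
position: [0.6065, 0.0547, 0.1229]
tcp_rot: [[1.0, -0.027, 0.0], [-0.027, -1.0, -0.0], [0.0, 0.0, -1.0]]
force: [-0.3, 0.1, -2.2]
opening: 0.228
```

Emit:
send_rows:
  moves:
    - [0, 0, 0.03, 0, 0, 0, 1]
    - [0, 0, 0, 0, 0, 0, 1]

```text
time_s: 18.45
position: [0.6065, 0.0547, 0.1225]
tcp_rot: [[1.0, -0.026, 0.0], [-0.026, -1.0, -0.0], [0.0, 0.0, -1.0]]
force: [-0.7, 0.4, -1.4]
opening: 0.231
```

Run:
```python
from h import *
s=status.read_state();print(s["position"],s["force"],s["moment"])
c=cap("wrist","8"); np.savez("w8.npz",**c)
cv2.imwrite("pics/w8z.png",cv2.resize(c["img"][40:160,200:360],None,fx=4.5,fy=4.5,interpolation=cv2.INTER_CUBIC)[:,:,::-1])
```

```text
[0.6065 0.0547 0.1225] [-0.688   0.403  -1.3943] [-0.0481  0.1985 -0.0225]
```

View pics/w8z.png

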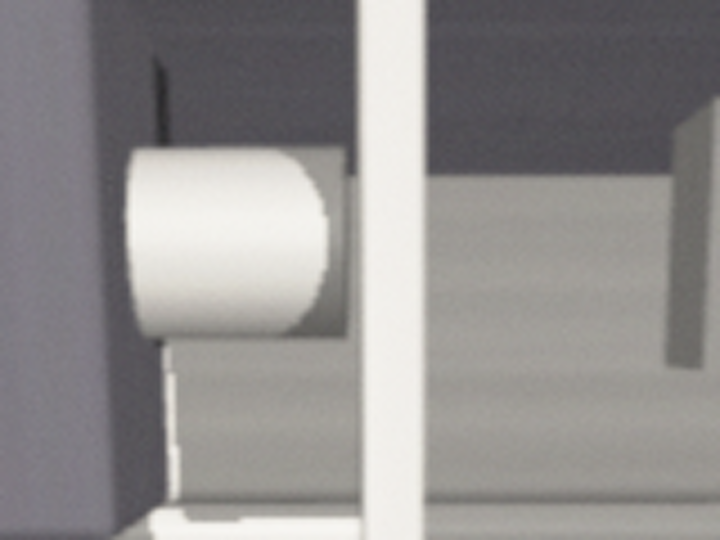

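Emit:
send_rows:
  moves:
    - [0, 0, 0, 0, 0, 0, 0.3]
    - [0, 0, 0, 0, 0, 0, 0.08]
    - [0, 0, 0, 0, 0, 0, 0.08]
    - [0, 0, -0.5, 0, 0, 0, 0.08]
    - [0, 0, -0.9, 0, 0, 0, 0.08]
    - [0, 0, -0.9, 0, 0, 0, 0.08]

```text
time_s: 19.25
position: [0.6067, 0.0547, 0.1812]
tcp_rot: [[1.0, -0.026, 0.001], [-0.026, -1.0, -0.0], [0.001, 0.0, -1.0]]
force: [-0.4, -0.5, -0.1]
opening: 0.462
```

Run:
```python
from h import *
s=status.read_state();print(s["position"],s["force"],s["moment"],s["opening"])
c=cap("wrist","9"); np.savez("w9.npz",**c)
```

```text
[0.6067 0.0547 0.1812] [-0.4251 -0.5455 -0.0904] [-0.0638  0.158  -0.0023] 0.461547965688761
```

View pics/wrist9.png

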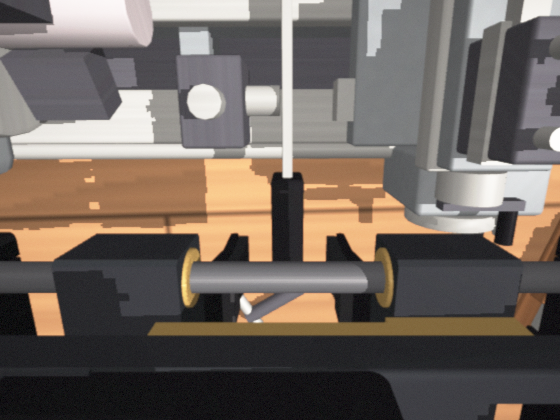

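Emit:
send_rows:
  moves:
    - [0, 0, -0.9, 0, 0, 0, 0.3]
    - [0, 0, -0.9, 0, 0, 0, 0.6]
    - [0, 0, -0.9, 0, 0, 0, 1]
    - [0, 0, -0.9, 0, 0, 0, 1]
    - [0, 0, -0.75, 0, 0, 0, 1]
    - [0.42, 0.93, 0, 0, 0, 0, 1]
    - [0.42, 0.93, 0, 0, 0, 0, 1]
    - [0.42, 0.93, 0, 0, 0, 0, 1]
    - [0.42, 0.93, 0, 0, 0, 0, 1]
    - [0.42, 0.93, 0, 0, 0, 0, 1]
    - [0.42, 0.93, 0, 0, 0, 0, 1]
    - [0.42, 0.93, 0, 0, 0, 0, 1]

```text
time_s: 20.8
position: [0.6763, -0.1115, 0.2884]
tcp_rot: [[1.0, -0.027, -0.0], [-0.027, -1.0, 0.0], [-0.0, -0.0, -1.0]]
force: [-0.8, 0.3, 0.3]
opening: 0.009
```

Emit:
send_rows:
  moves:
    - [0, 0, 0, 0, 0, 0, 1]
    - [0, 0, 0, 0, 0, 0, 1]

```text
time_s: 21.05
position: [0.6754, -0.1095, 0.2884]
tcp_rot: [[1.0, -0.026, -0.001], [-0.026, -1.0, 0.001], [-0.001, -0.001, -1.0]]
force: [-0.4, 0.5, -0.7]
opening: 0.008
```

Run:
```python
from h import *
s=status.read_state();print(s["position"],s["force"],s["moment"],s["opening"])
c=cap("wrist","10"); np.savez("w10.npz",**c)
c=cap("scene","10"); 
cv2.imwrite("pics/s10z.png",cv2.resize(c["img"][180:340,230:450],None,fx=3.5,fy=3.5,interpolation=cv2.INTER_CUBIC)[:,:,::-1])
```

```text
[ 0.6754 -0.1095  0.2884] [-0.3662  0.5365 -0.7   ] [-0.1047  0.1683 -0.0541] 0.008085898974731968
```

View pics/wrist10.png

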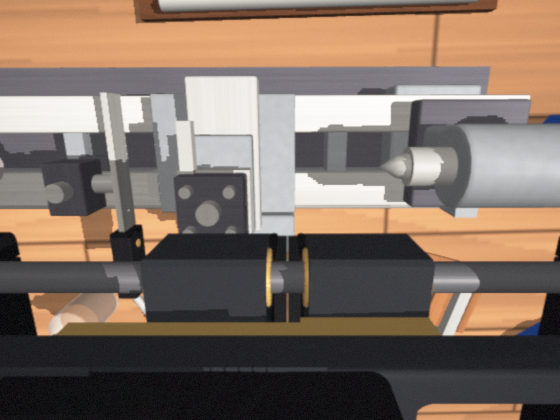

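View pics/s10z.png

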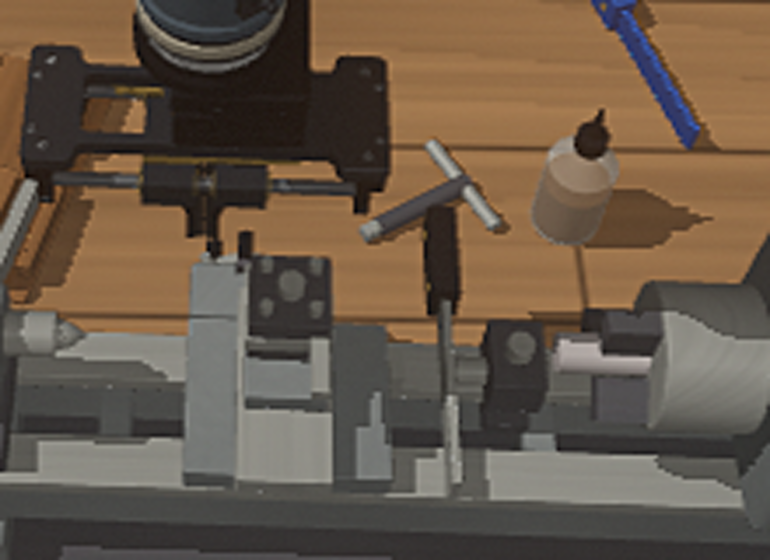

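Emit:
send_rows:
  moves:
    - [0, 0, 0.9, 0, 0, 0, 1]
    - [0, 0, 0.9, 0, 0, 0, 1]
    - [0, 0, 0.9, 0, 0, 0, 1]
    - [0, 0, 0.84, 0, 0, 0, 1]
    - [0, -0.15, 0, 0, 0, 0, 1]
    - [0, -0.15, 0, 0, 0, 0, 1]
    - [0, -0.15, 0, 0, 0, 0, 1]
    - [0, 0, 0, 0, 0, 0, 1]

```text
time_s: 22.15
position: [0.6764, -0.0982, 0.2011]
tcp_rot: [[1.0, -0.026, 0.002], [-0.026, -1.0, -0.001], [0.002, 0.0, -1.0]]
force: [0.3, 0.3, -0.1]
opening: 0.004
```

Emit:
send_rows:
  moves:
    - [0, -0.1, 0, 0, 0, 0, 1]
    - [0, -0.1, 0, 0, 0, 0, 1]
    - [0, -0.1, 0, 0, 0, 0, 1]
    - [0, -0.1, 0, 0, 0, 0, 1]

```text
time_s: 22.65
position: [0.6762, -0.0886, 0.2]
tcp_rot: [[1.0, -0.026, -0.0], [-0.026, -1.0, -0.0], [-0.0, 0.0, -1.0]]
force: [0.6, -3.9, -0.5]
opening: 0.003
```

Emit:
send_rows:
  moves:
    - [0, -0.1, 0, 0, 0, 0, 1]
    - [0, -0.1, 0, 0, 0, 0, 1]
    - [0, -0.1, 0, 0, 0, 0, 1]
    - [0, -0.1, 0, 0, 0, 0, 1]

```text
time_s: 23.15
position: [0.6763, -0.0847, 0.2001]
tcp_rot: [[1.0, -0.027, -0.0], [-0.027, -1.0, -0.01], [-0.0, 0.01, -1.0]]
force: [-1.8, -12.2, -1.8]
opening: 0.005
```

Emit:
send_rows:
  moves:
    - [0, -0.1, 0, 0, 0, 0, 1]
    - [0, -0.1, 0, 0, 0, 0, 1]
    - [0, -0.1, 0, 0, 0, 0, 1]
    - [0, -0.1, 0, 0, 0, 0, 1]
    - [0, 0, 0, 0, 0, 0, 1]

```text
time_s: 23.78
position: [0.6765, -0.0738, 0.2001]
tcp_rot: [[1.0, -0.027, -0.001], [-0.027, -1.0, -0.009], [-0.0, 0.009, -1.0]]
force: [-1.0, -10.3, -0.8]
opening: 0.002
```

Run:
```python
from h import *
s=status.read_state();print(s["position"],s["force"],s["moment"],s["opening"])
c=cap("wrist","11"); np.savez("w11.npz",**c)
cv2.imwrite("pics/w11z.png",cv2.resize(c["img"][0:260,0:300],None,fx=2.6,fy=2.3,interpolation=cv2.INTER_CUBIC)[:,:,::-1])
c=cap("scene","11"); 
cv2.imwrite("pics/s11z.png",cv2.resize(c["img"][230:330,300:420],None,fx=6,fy=6,interpolation=cv2.INTER_CUBIC)[:,:,::-1])
```

```text
[ 0.6765 -0.0738  0.2001] [ -0.9869 -10.31    -0.7917] [-1.7998  0.3287  0.0141] 0.002414920842432166
```

View pics/w11z.png

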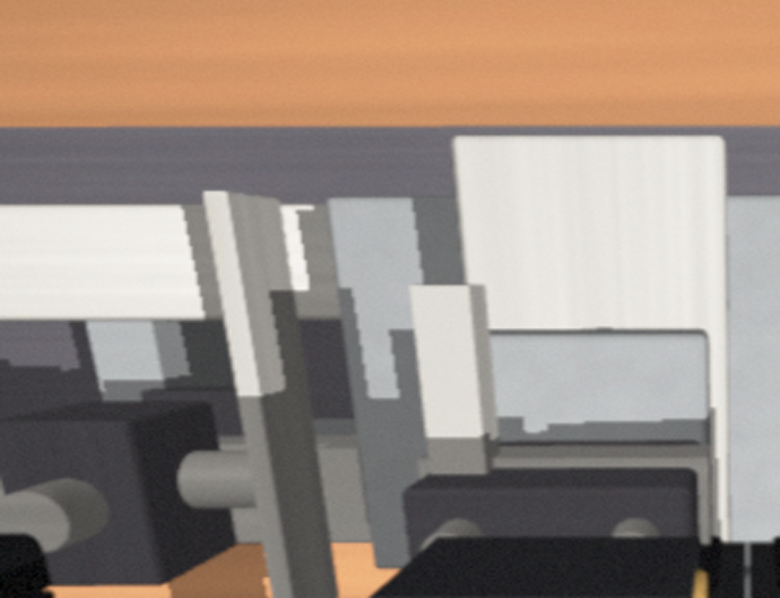

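View pics/s11z.png

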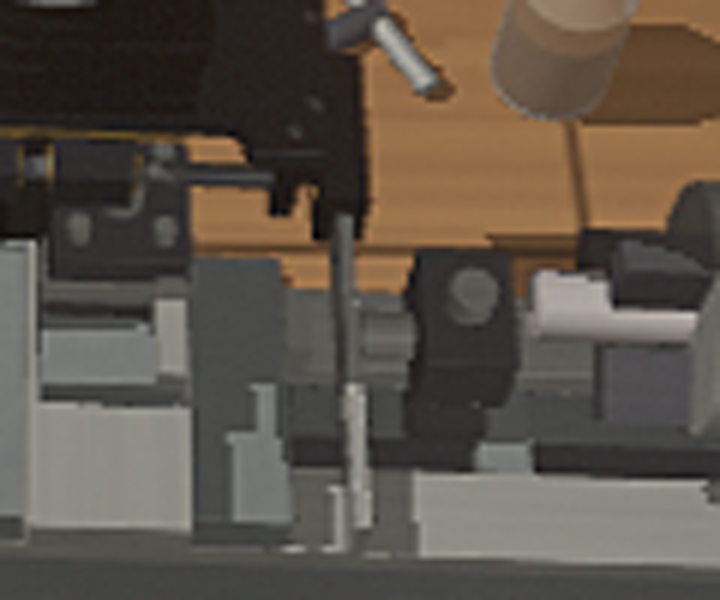

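Emit:
send_rows:
  moves:
    - [0, -0.08, 0, 0, 0, 0, 1]
    - [0, -0.08, 0, 0, 0, 0, 1]
    - [0, -0.08, 0, 0, 0, 0, 1]
    - [0, -0.08, 0, 0, 0, 0, 1]

```text
time_s: 24.38
position: [0.6767, -0.0666, 0.2001]
tcp_rot: [[1.0, -0.027, -0.001], [-0.027, -1.0, -0.01], [-0.0, 0.01, -1.0]]
force: [-2.0, -12.5, -1.5]
opening: 0.004
```

Run:
```python
from lat import *
s=status.read_state();print(s["position"],s["force"],s["moment"],s["opening"])
c=cap("wrist","12"); np.savez("w12.npz",**c)
cv2.imwrite("pics/w12z.png",cv2.resize(c["img"][0:260,0:300],None,fx=2.6,fy=2.3,interpolation=cv2.INTER_CUBIC)[:,:,::-1])
```

```text
[ 0.6767 -0.0666  0.2001] [ -1.9757 -12.4706  -1.4944] [-2.1181  0.3907  0.0792] 0.003579671598854404
```

View pics/w12z.png

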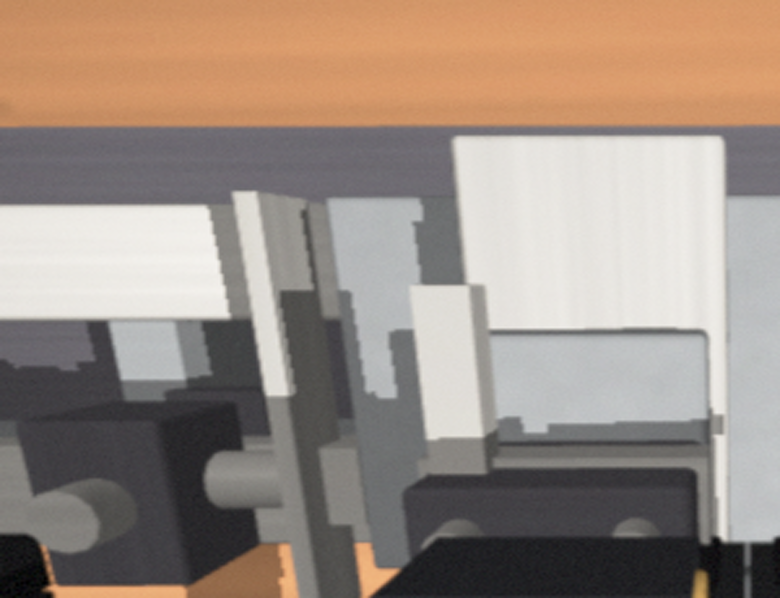

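Emit:
send_rows:
  moves:
    - [0, -0.06, 0, 0, 0, 0, 1]
    - [0, -0.06, 0, 0, 0, 0, 1]
    - [0, -0.06, 0, 0, 0, 0, 1]

```text
time_s: 24.8
position: [0.6768, -0.062, 0.2001]
tcp_rot: [[1.0, -0.027, -0.001], [-0.027, -1.0, -0.01], [-0.0, 0.01, -1.0]]
force: [-1.0, -12.9, -1.5]
opening: 0.005
```

Emit:
send_rows:
  moves:
    - [0, -0.06, 0, 0, 0, 0, 1]
    - [0, -0.06, 0, 0, 0, 0, 1]

```text
time_s: 25.05
position: [0.6769, -0.0606, 0.2001]
tcp_rot: [[1.0, -0.027, -0.001], [-0.027, -1.0, -0.013], [-0.001, 0.013, -1.0]]
force: [-1.5, -17.7, -0.9]
opening: 0.008
```

Run:
```python
from lat import *
c=cap("wrist","13"); np.savez("w13.npz",**c); W=cloud(c)
cv2.imwrite("pics/w13z.png",cv2.resize(c["img"][60:240,0:220],None,fx=3.5,fy=3.2,interpolation=cv2.INTER_CUBIC)[:,:,::-1])
for v in (195,203,210): print(v,[(u,)+tuple((W[v,u]*1000).round(0).tolist()) for u in range(76,160,4)])
```

```text
195 [(76, 700.0, 76.0, 147.0), (80, 699.0, 76.0, 143.0), (84, 698.0, 76.0, 138.0), (88, 697.0, 76.0, 134.0), (92, 696.0, 76.0, 129.0), (96, 695.0, 76.0, 124.0), (100, 693.0, 76.0, 119.0), (104, 693.0, 75.0, 116.0), (108, 692.0, 72.0, 115.0), (112, 698.0, 55.0, 142.0), (116, 698.0, 52.0, 143.0), (120, 698.0, 50.0, 141.0), (124, 697.0, 49.0, 138.0), (128, 697.0, 46.0, 138.0), (132, 697.0, 44.0, 138.0), (136, 697.0, 41.0, 139.0), (140, 697.0, 38.0, 139.0), (144, 697.0, 35.0, 140.0), (148, 697.0, 32.0, 139.0), (152, 697.0, 30.0, 139.0), (156, 697.0, 26.0, 140.0)]
203 [(76, 695.0, 76.0, 149.0), (80, 694.0, 77.0, 143.0), (84, 693.0, 76.0, 140.0), (88, 692.0, 76.0, 136.0), (92, 692.0, 73.0, 137.0), (96, 692.0, 70.0, 136.0), (100, 691.0, 67.0, 136.0), (104, 691.0, 65.0, 136.0), (108, 691.0, 62.0, 136.0), (112, 691.0, 59.0, 136.0), (116, 692.0, 54.0, 141.0), (120, 692.0, 51.0, 141.0), (124, 692.0, 50.0, 139.0), (128, 692.0, 47.0, 139.0), (132, 691.0, 44.0, 139.0), (136, 691.0, 42.0, 139.0), (140, 691.0, 39.0, 139.0), (144, 691.0, 36.0, 139.0), (148, 691.0, 33.0, 139.0), (152, 691.0, 30.0, 140.0), (156, 691.0, 27.0, 140.0)]
210 [(76, 690.0, 76.0, 150.0), (80, 689.0, 76.0, 145.0), (84, 688.0, 76.0, 141.0), (88, 687.0, 76.0, 137.0), (92, 687.0, 72.0, 138.0), (96, 687.0, 70.0, 138.0), (100, 687.0, 67.0, 138.0), (104, 687.0, 65.0, 138.0), (108, 686.0, 62.0, 137.0), (112, 687.0, 59.0, 138.0), (116, 687.0, 55.0, 141.0), (120, 687.0, 52.0, 142.0), (124, 686.0, 50.0, 139.0), (128, 687.0, 47.0, 139.0), (132, 686.0, 45.0, 138.0), (136, 686.0, 42.0, 138.0), (140, 686.0, 39.0, 139.0), (144, 686.0, 36.0, 139.0), (148, 686.0, 34.0, 140.0), (152, 686.0, 31.0, 140.0), (156, 686.0, 28.0, 140.0)]
```

View pics/w13z.png

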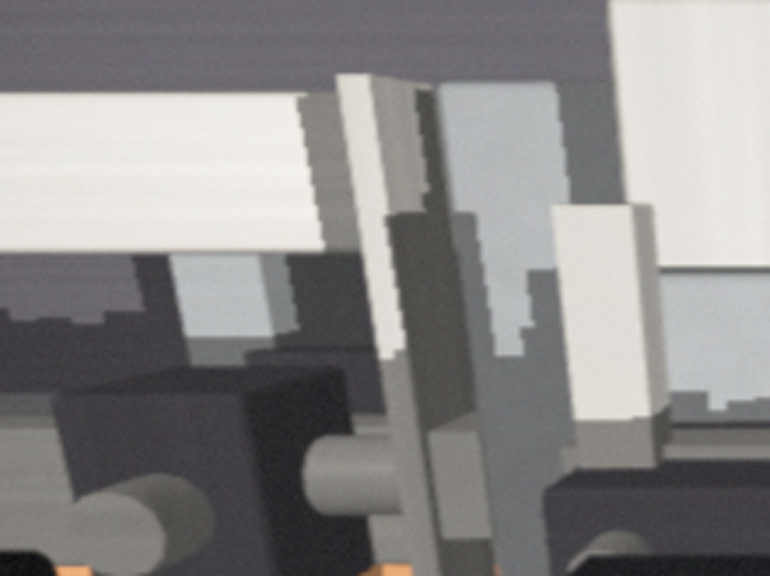

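Emit:
send_rows:
  moves:
    - [0, -0.08, 0, 0, 0, 0, 1]
    - [0, -0.06, 0, 0, 0, 0, 1]
    - [0, 0, 0, 0, 0, 0, 1]
    - [0, 0, 0, 0, 0, 0, 1]

```text
time_s: 25.6
position: [0.6769, -0.0607, 0.2002]
tcp_rot: [[1.0, -0.027, -0.001], [-0.027, -0.999, -0.019], [-0.001, 0.019, -1.0]]
force: [-2.8, -22.1, -1.9]
opening: 0.004
```

Emit:
send_rows:
  moves:
    - [0, -0.08, 0, 0, 0, 0, 1]
    - [0, -0.04, 0, 0, 0, 0, 1]
    - [0, 0, 0, 0, 0, 0, 1]
    - [0, 0, 0, 0, 0, 0, 1]

```text
time_s: 26.1
position: [0.6769, -0.0607, 0.2002]
tcp_rot: [[1.0, -0.027, -0.002], [-0.028, -0.999, -0.024], [-0.001, 0.024, -1.0]]
force: [-3.7, -29.0, -2.5]
opening: 0.01
```

Emit:
send_rows:
  moves:
    - [0, 0.15, 0, 0, 0, 0, 1]
    - [0, 0.2, 0, 0, 0, 0, 1]
    - [0, 0.3, 0, 0, 0, 0, 1]
    - [0, 0.5, 0, 0, 0, 0, 1]
    - [0, 0, -0.8, 0, 0, 0, 1]
    - [0, 0, -0.9, 0, 0, 0, 1]
    - [0, 0, -0.9, 0, 0, 0, 1]
    - [0, 0, -0.9, 0, 0, 0, 1]
    - [0, 0, 0, 0, 0, 0, 1]

```text
time_s: 27.22
position: [0.6779, -0.0753, 0.2899]
tcp_rot: [[1.0, -0.026, 0.005], [-0.026, -1.0, -0.001], [0.005, 0.001, -1.0]]
force: [-0.0, -0.1, -0.1]
opening: 0.01
```

Run:
```python
from lat import *
s=status.read_state();print(s["position"],s["tcp_rot"],s["force"],s["moment"],s["opening"])
c=cap("wrist","14"); np.savez("w14.npz",**c); W=cloud(c)
```

```text
[ 0.6779 -0.0753  0.2899] [[ 0.9997 -0.0258  0.005 ]
 [-0.0258 -0.9997 -0.001 ]
 [ 0.005   0.0009 -1.    ]] [-0.025  -0.0683 -0.0698] [-0.0734  0.1754  0.0583] 0.010065156037782503
```

View pics/wrist14.png

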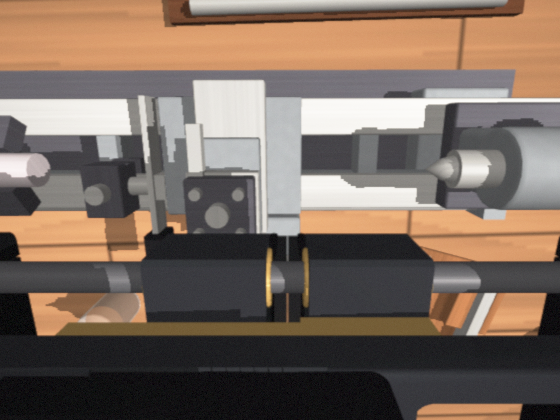

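Emit:
send_rows:
  moves:
    - [-0.5, -0.86, 0, 0, 0, 0, 1]
    - [-0.5, -0.86, 0, 0, 0, 0, 1]
    - [-0.5, -0.86, 0, 0, 0, 0, 0.08]
    - [-0.5, -0.86, 0, 0, 0, 0, 0.08]
    - [-0.5, -0.86, 0, 0, 0, 0, 0.08]
    - [-0.5, -0.86, 0, 0, 0, 0, 0.08]
    - [0, 0, 0.9, 0, 0, 0, 0.08]
    - [0, 0, 0.9, 0, 0, 0, 0.08]
    - [0, 0, 0.9, 0, 0, 0, 0.08]
    - [0, 0, 0, 0, 0, 0, 0.08]
    - [0, 0, 0, 0, 0, 0, 0.08]

```text
time_s: 28.65
position: [0.6055, 0.0559, 0.2209]
tcp_rot: [[1.0, -0.026, 0.002], [-0.026, -1.0, -0.0], [0.002, 0.0, -1.0]]
force: [0.3, -0.6, 0.9]
opening: 0.459
```

Run:
```python
from lat import *
s=status.read_state();print(s["position"],s["tcp_rot"],s["force"],s["moment"],s["opening"])
c=cap("wrist","15"); np.savez("w15.npz",**c); W=cloud(c)
```

```text
[0.6055 0.0559 0.2209] [[ 0.9997 -0.0262  0.0015]
 [-0.0262 -0.9997 -0.0002]
 [ 0.0015  0.0001 -1.    ]] [ 0.2765 -0.5801  0.927 ] [-0.0352  0.1237 -0.0322] 0.45946627418289865
```

View pics/wrist15.png

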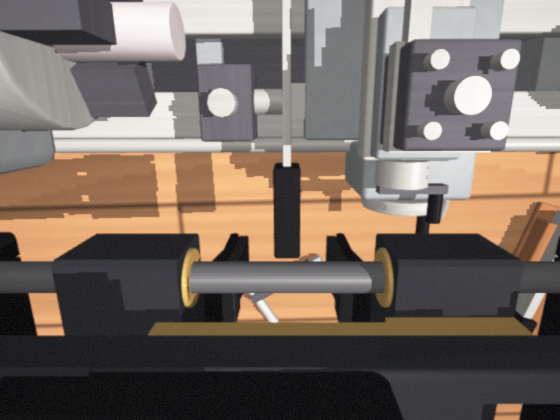

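Run:
```python
from gfit import *
from lat import edge
c=dict(np.load("w15.npz"))
# handle
l,t,r,b=262,150,312,262; v,u=np.mgrid[t:b,l:r]; W=cloud(c)[t:b,l:r]; z=W[...,2]
m=abs(z-.147)<.004; P=onplane(c,np.stack([u[m],v[m]],-1),.147)[:,:2]
print(cv2.minAreaRect((P*1000).astype(np.float32)), P.mean(0), z[m].mean()); _,d=line(P); print(np.degrees(np.arctan2(d[1],d[0])))
k1=edge(c,range(167,255),262,287,.147,.005,-1,.147); k2=edge(c,range(167,255),287,312,.147,.005,1,.147)
print("handle centre y at x=.606:",(np.polyval(k1,.606)+np.polyval(k2,.606))/2)
print("tool y at tcp", status.read_state()["position"])
```

```text
((606.508056640625, 55.48771286010742), (19.700929641723633, 71.23726654052734), 89.0101318359375) [0.6064 0.0552] 0.14746638770969514
-1.3127013218584436
0.147 slope deg -2.13 y mean 0.0651 x 0.5786 0.6395 77
0.147 slope deg -0.97 y mean 0.0453 x 0.5732 0.639 87
handle centre y at x=.606: 0.055228257869342996
tool y at tcp [0.6058 0.0558 0.2213]
```

Run:
```python
from lat import *
c=dict(np.load("w8.npz")); W=cloud(c); Z=W[...,2]
print(Z[200:232:6,262:312:4].round(3)[:, :])
c15=dict(np.load("w15.npz"))
for cc,rows,tcp in ((c,range(200,230),.0547),(c15,range(175,235),.0558)):
    g=cc["img"].max(2); o=[]
    for v in rows:
        u=np.where(g[v,262:312]<75)[0]+262
        # contiguous run around 287
        L=R=287
        while L-1 in u: L-=1
        while R+1 in u: R+=1
        o.append((L,R,v))
    o=np.array(o); print(o[::8])
    P=onplane(cc,np.stack([(o[:,0]+o[:,1])/2,o[:,2]],-1),.1472); k=np.polyfit(P[:,0],P[:,1],1); print(np.polyval(k,.606)-tcp,np.degrees(np.arctan(k[0])))
```

```text
[[-0.001  0.001  0.139  0.142  0.141  0.142  0.142  0.141  0.14   0.141
   0.14   0.14   0.   ]
 [ 0.001  0.147  0.147  0.147  0.147  0.147  0.147  0.147  0.146  0.147
   0.147  0.147  0.143]
 [ 0.     0.146  0.148  0.148  0.148  0.148  0.148  0.147  0.148  0.147
   0.147  0.148  0.145]
 [ 0.001  0.149  0.148  0.147  0.147  0.148  0.147  0.148  0.148  0.147
   0.147  0.148  0.145]
 [ 0.002  0.148  0.149  0.147  0.147  0.147  0.148  0.148  0.146  0.147
   0.148  0.147  0.146]
 [-0.001  0.148  0.147  0.148  0.148  0.147  0.147  0.148  0.148  0.147
   0.146  0.147  0.146]]
[[287 287 200]
 [265 309 208]
 [265 308 216]
 [266 308 224]]
-0.00015516651013935956 -2.165768020582008
[[274 299 175]
 [274 299 183]
 [274 299 191]
 [274 299 199]
 [274 298 207]
 [274 298 215]
 [275 299 223]
 [275 298 231]]
-0.0002185546325391488 -1.457024444485867
```

Emit:
send_rows:
  moves:
    - [0.03, 0, 0.9, 0, 0, 0, 0.08]
    - [0, 0, 0.9, 0, 0, 0, 0.08]
    - [0, 0, 0.9, 0, 0, 0, 0.08]
    - [0, 0, 0.9, 0, 0, 0, 0.08]
    - [0, 0, 0.3, 0, 0, 0, 0.08]
    - [0, 0, 0, 0, 0, 0, 0.08]
    - [0, 0, 0, 0, 0, 0, 0.08]

```text
time_s: 29.58
position: [0.6067, 0.0555, 0.1238]
tcp_rot: [[1.0, -0.026, 0.002], [-0.026, -1.0, -0.0], [0.002, 0.0, -1.0]]
force: [-0.9, -0.2, 0.3]
opening: 0.46
```

Emit:
send_rows:
  moves:
    - [0, 0, 0, 0, 0, 0, 0.3]
    - [0, 0, 0, 0, 0, 0, 0.5]
    - [0, 0, 0, 0, 0, 0, 1]
    - [0, 0, 0, 0, 0, 0, 1]
    - [0, 0, 0, 0, 0, 0, 1]

```text
time_s: 30.2
position: [0.6058, 0.0559, 0.1228]
tcp_rot: [[1.0, -0.026, 0.0], [-0.026, -1.0, 0.0], [0.0, -0.0, -1.0]]
force: [-0.4, 1.2, 2.2]
opening: 0.226
```

Run:
```python
from h import *
s=status.read_state();print(s["position"],s["force"],s["moment"],s["opening"])
c=cap("wrist","16"); np.savez("w16.npz",**c)
cv2.imwrite("pics/w16z.png",cv2.resize(c["img"][40:160,200:360],None,fx=4.5,fy=4.5,interpolation=cv2.INTER_CUBIC)[:,:,::-1])
```

```text
[0.6058 0.0559 0.1228] [-0.3779  1.2244  2.1798] [0.3059 0.125  0.0464] 0.22616438191576152
```

View pics/w16z.png

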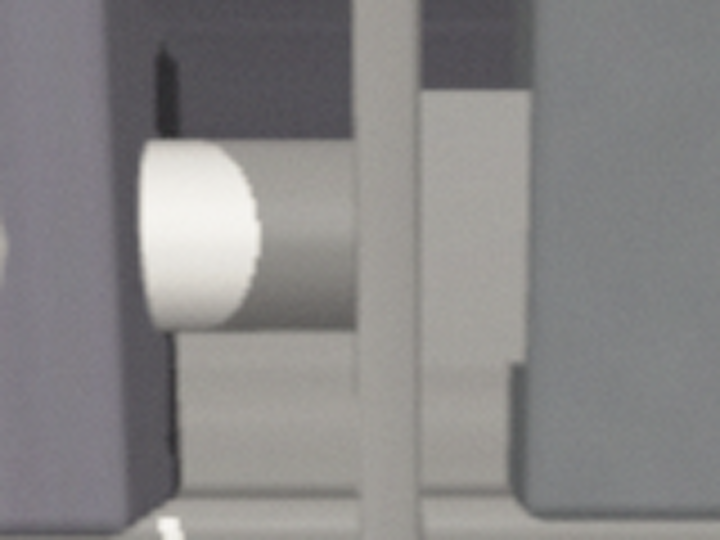

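Emit:
send_rows:
  moves:
    - [-0.1, 0, 0, 0, 0, 0, 1]
    - [-0.15, 0, 0, 0, 0, 0, 1]
    - [-0.2, 0, 0, 0, 0, 0, 1]
    - [-0.2, 0, 0, 0, 0, 0, 1]

```text
time_s: 30.75
position: [0.5959, 0.0559, 0.1236]
tcp_rot: [[1.0, -0.027, 0.015], [-0.027, -1.0, -0.0], [0.015, -0.0, -1.0]]
force: [10.8, 3.7, -2.5]
opening: 0.224
```

Emit:
send_rows:
  moves:
    - [-0.2, 0, 0, 0, 0, 0, 1]
    - [-0.2, 0, 0, 0, 0, 0, 1]
    - [-0.2, 0, 0, 0, 0, 0, 1]

```text
time_s: 31.12
position: [0.5821, 0.0561, 0.1241]
tcp_rot: [[0.999, -0.027, 0.017], [-0.027, -1.0, -0.0], [0.017, -0.0, -1.0]]
force: [11.2, 3.3, -3.2]
opening: 0.228
```

Emit:
send_rows:
  moves:
    - [-0.15, 0, 0, 0, 0, 0, 1]
    - [-0.15, 0, 0, 0, 0, 0, 1]
    - [-0.15, 0, 0, 0, 0, 0, 1]

```text
time_s: 31.5
position: [0.5716, 0.0563, 0.1243]
tcp_rot: [[0.999, -0.027, 0.019], [-0.027, -1.0, -0.001], [0.019, 0.0, -1.0]]
force: [12.2, 3.6, -2.8]
opening: 0.227
```

Run:
```python
from h import *
s=status.read_state();print(s["position"],s["force"],s["moment"],s["opening"])
c=cap("wrist","17"); np.savez("w17.npz",**c)
c=cap("scene","17"); 
cv2.imwrite("pics/s17z.png",cv2.resize(c["img"][230:330,300:420],None,fx=6,fy=6,interpolation=cv2.INTER_CUBIC)[:,:,::-1])
```

```text
[0.5716 0.0563 0.1243] [12.2168  3.5894 -2.7504] [ 0.4742 -1.7998  0.2606] 0.22703186013012133
```

View pics/wrist17.png

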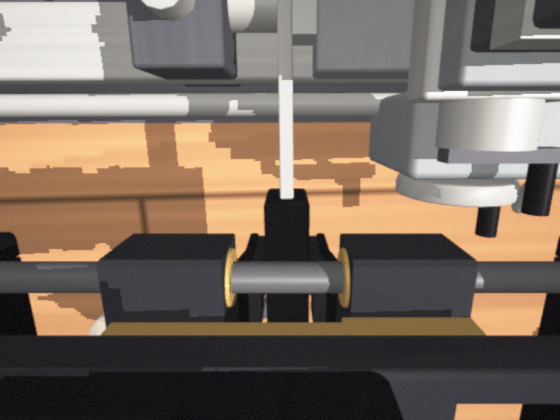

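View pics/s17z.png

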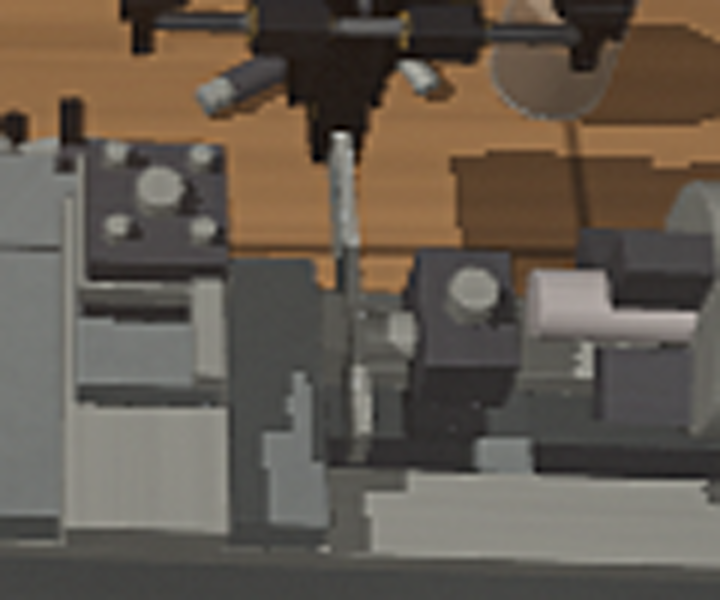

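Emit:
send_rows:
  moves:
    - [-0.15, 0, 0, 0, 0, 0, 1]
    - [-0.15, 0, 0, 0, 0, 0, 1]
    - [-0.15, 0, 0, 0, 0, 0, 1]
    - [-0.15, 0, 0, 0, 0, 0, 1]

```text
time_s: 32.1
position: [0.5571, 0.0565, 0.1244]
tcp_rot: [[0.999, -0.027, 0.02], [-0.027, -1.0, -0.001], [0.02, 0.001, -1.0]]
force: [12.0, 3.5, -3.0]
opening: 0.231
```

Emit:
send_rows:
  moves:
    - [-0.15, 0, 0, 0, 0, 0, 1]
    - [-0.15, 0, 0, 0, 0, 0, 1]
    - [-0.15, 0, 0, 0, 0, 0, 1]
    - [-0.15, 0, 0, 0, 0, 0, 1]

```text
time_s: 32.6
position: [0.5424, 0.0567, 0.1245]
tcp_rot: [[0.999, -0.027, 0.02], [-0.027, -1.0, -0.001], [0.02, 0.001, -1.0]]
force: [12.0, 1.9, -2.9]
opening: 0.228
```

Run:
```python
from h import *
s=status.read_state();print(s["position"],s["force"],s["moment"],s["opening"])
c=cap("wrist","18"); np.savez("w18.npz",**c)
```

```text
[0.5424 0.0567 0.1245] [11.9619  1.9482 -2.854 ] [ 0.3617 -1.8746  0.3238] 0.22841965682249768
```

View pics/wrist18.png

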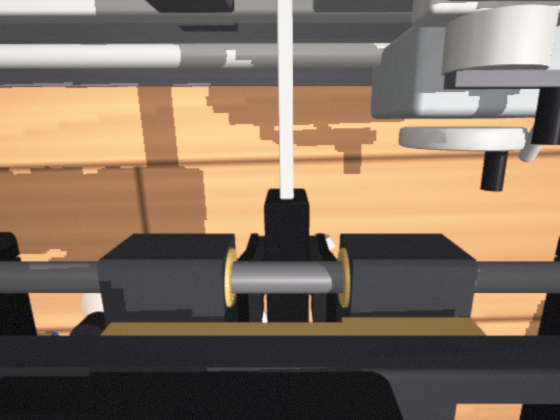

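Emit:
send_rows:
  moves:
    - [-0.15, 0, 0, 0, 0, 0, 1]
    - [-0.15, 0, 0, 0, 0, 0, 1]
    - [-0.15, 0, 0, 0, 0, 0, 1]
    - [-0.15, 0, 0, 0, 0, 0, 1]
    - [-0.15, 0, 0, 0, 0, 0, 1]

```text
time_s: 33.28
position: [0.5192, 0.0573, 0.1235]
tcp_rot: [[1.0, -0.026, 0.01], [-0.026, -1.0, -0.001], [0.01, 0.001, -1.0]]
force: [2.4, 1.4, -0.9]
opening: 0.228
```

Emit:
send_rows:
  moves:
    - [-0.15, 0, 0, 0, 0, 0, 1]
    - [-0.15, 0, 0, 0, 0, 0, 1]
    - [-0.15, 0, 0, 0, 0, 0, 1]
    - [-0.2, 0, 0, 0, 0, 0, 1]
    - [-0.2, 0, 0, 0, 0, 0, 1]

```text
time_s: 33.9
position: [0.492, 0.0585, 0.1223]
tcp_rot: [[1.0, -0.027, -0.002], [-0.027, -1.0, 0.0], [-0.002, -0.0, -1.0]]
force: [0.4, -0.0, -3.2]
opening: 0.227
```

Emit:
send_rows:
  moves:
    - [-0.3, 0, 0, 0, 0, 0, 1]
    - [-0.4, 0, 0, 0, 0, 0, 1]
    - [-0.4, 0, 0, 0, 0, 0, 1]
    - [0, 0, 0, 0, 0, 0, 1]

```text
time_s: 34.4
position: [0.4641, 0.0594, 0.1224]
tcp_rot: [[1.0, -0.026, -0.002], [-0.026, -1.0, 0.0], [-0.002, -0.0, -1.0]]
force: [0.7, 0.3, -2.3]
opening: 0.225
```

Run:
```python
from h import *
s=status.read_state();print(s["position"],s["force"],s["moment"],s["opening"])
c=cap("scene","19"); np.savez("s19.npz",**c)
cv2.imwrite("pics/s19z.png",cv2.resize(c["img"][220:330,290:420],None,fx=5.5,fy=5.5,interpolation=cv2.INTER_CUBIC)[:,:,::-1])
```

```text
[0.4641 0.0594 0.1224] [ 0.669   0.3185 -2.2985] [-0.0312  0.3249  0.0304] 0.225259224289985
```

View pics/s19z.png

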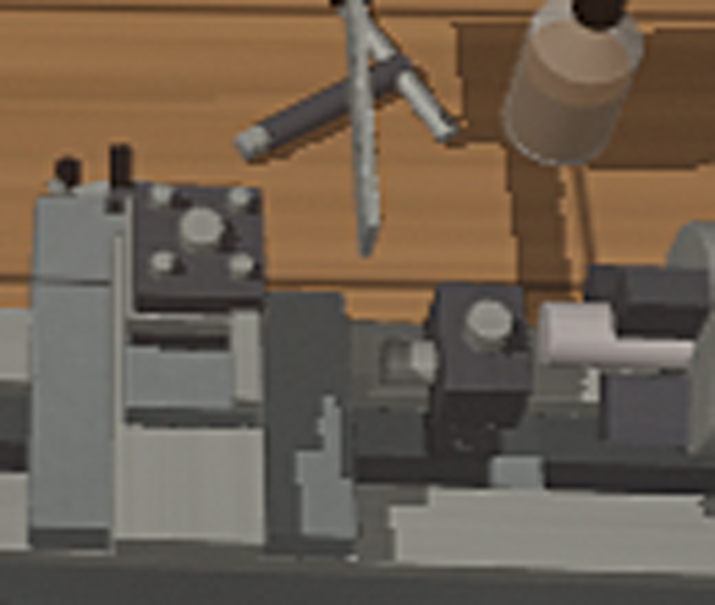

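Emit:
send_rows:
  moves:
    - [0, 0, -0.9, 0, 0, 0, 1]
    - [0, 0, -0.9, 0, 0, 0, 1]
    - [0, 0, -0.9, 0, 0, 0, 1]
    - [0, 0, -0.9, 0, 0, 0, 1]
    - [0, 0, -0.9, 0, 0, 0, 1]
    - [0, 0, -0.9, 0, 0, 0, 1]
    - [0, 0, -0.9, 0, 0, 0, 1]
    - [0, 0, -0.8, 0, 0, 0, 1]
    - [0.98, 0.57, 0, 0, 0, 0, 1]
    - [0.98, 0.57, 0, 0, 0, 0, 1]
    - [0.98, 0.57, 0, 0, 0, 0, 1]
    - [0.98, 0.57, 0, 0, 0, 0, 1]

```text
time_s: 35.95
position: [0.5631, -0.0009, 0.2999]
tcp_rot: [[1.0, -0.026, 0.0], [-0.026, -1.0, -0.0], [0.0, 0.0, -1.0]]
force: [-0.0, 0.4, -2.3]
opening: 0.234
```

Emit:
send_rows:
  moves:
    - [0, 0, 0, 0, 0, 0, 1]
    - [0, 0, 0, 0, 0, 0, 1]

```text
time_s: 36.2
position: [0.5615, -0.0001, 0.2996]
tcp_rot: [[1.0, -0.027, -0.002], [-0.027, -1.0, 0.001], [-0.002, -0.001, -1.0]]
force: [-1.0, 0.2, -2.6]
opening: 0.225
```

Run:
```python
from h import *
s=status.read_state();print(s["position"],s["force"],s["moment"],s["opening"])
c=cap("wrist","20"); np.savez("w20.npz",**c);W=cloud(c)
cv2.imwrite("pics/w20z.png",cv2.resize(c["img"][0:110,170:350],None,fx=4,fy=4,interpolation=cv2.INTER_CUBIC)[:,:,::-1])
p=proj(c,[[.685,.0557,.1375],[.685,.0497,.1375]]);print(p)
v=int(p[0,1]); print([(u,)+tuple((W[v,u]*1000).round(1).tolist()) for u in range(int(p[0,0])-8,int(p[0,0])+20)])
```

```text
[ 0.5615 -0.0001  0.2996] [-0.9772  0.2338 -2.6053] [-0.0262  0.3759  0.0406] 0.22502835507080143
[[220.5006  55.4279]
 [227.1655  55.231 ]]
[(212, 685.6, 63.4, 137.3), (213, 685.5, 62.4, 137.6), (214, 685.2, 61.2, 139.3), (215, 685.4, 60.5, 138.1), (216, 685.2, 59.4, 139.2), (217, 685.4, 58.8, 137.6), (218, 685.2, 57.7, 138.8), (219, 685.2, 56.9, 138.4), (220, 685.4, 56.2, 137.3), (221, 686.1, 56.0, 132.9), (222, 687.0, 56.1, 127.3), (223, 687.7, 55.9, 123.3), (224, 688.7, 56.0, 116.8), (225, 688.8, 55.2, 115.9), (226, 688.8, 54.3, 115.9), (227, 685.1, 49.8, 138.0), (228, 684.8, 48.5, 140.0), (229, 684.8, 47.7, 139.6), (230, 685.0, 47.0, 138.4), (231, 684.9, 46.1, 138.7), (232, 685.0, 45.3, 137.8), (233, 684.9, 44.3, 138.7), (234, 684.8, 43.4, 138.7), (235, 684.9, 42.6, 138.1), (236, 684.7, 41.5, 139.3), (237, 684.6, 40.6, 139.4), (238, 684.8, 39.8, 138.4), (239, 684.5, 38.7, 140.1)]
```

View pics/w20z.png

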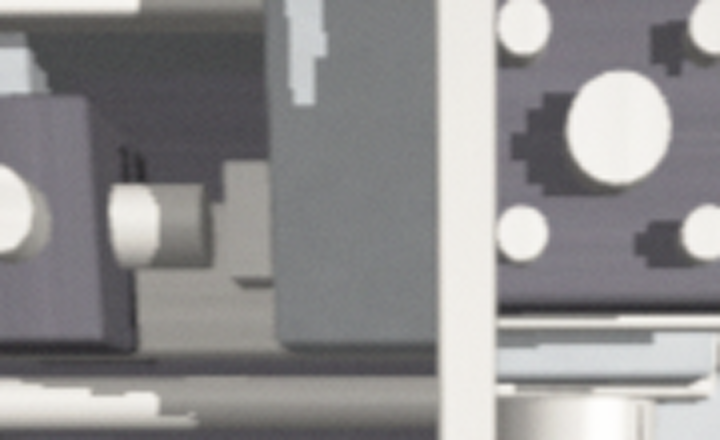

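Emit:
send_rows:
  moves:
    - [-0.61, 0.98, 0, 0, 0, 0, 1]
    - [-0.61, 0.98, 0, 0, 0, 0, 1]
    - [-0.61, 0.98, 0, 0, 0, 0, 1]
    - [-0.61, 0.98, 0, 0, 0, 0, 1]
    - [-0.61, 0.98, 0, 0, 0, 0, 1]
    - [-0.61, 0.98, 0, 0, 0, 0, 1]
    - [-0.6, 0.98, 0, 0, 0, 0, 1]
    - [-0.6, 0.98, 0, 0, 0, 0, 1]
    - [-0.6, 0.98, 0, 0, 0, 0, 1]
    - [-0.6, 0.98, 0, 0, 0, 0, 1]
    - [-0.6, 0.98, 0, 0, 0, 0, 1]

```text
time_s: 37.62
position: [0.3878, -0.2652, 0.3004]
tcp_rot: [[1.0, -0.026, 0.0], [-0.026, -1.0, -0.0], [0.0, 0.0, -1.0]]
force: [-0.7, -0.1, -1.8]
opening: 0.227
```

Emit:
send_rows:
  moves:
    - [0, 0, 0, 0, 0, 0.71, 1]
    - [0, 0, 0, 0, 0, 0.7, 1]
    - [0, 0, 0.9, 0, 0, 0, 1]
    - [0, 0, 0.9, 0, 0, 0, 1]
    - [0, 0, 0.9, 0, 0, 0, 1]
    - [0, 0, 0.9, 0, 0, 0, 1]
    - [0, 0, 0.9, 0, 0, 0, 1]
    - [0, 0, 0.9, 0, 0, 0, 1]
    - [0, 0, 0, 0, 0, 0, 1]
    - [0, 0, 0, 0, 0, 0, 1]

```text
time_s: 38.88
position: [0.3891, -0.2654, 0.1659]
tcp_rot: [[0.963, -0.269, 0.001], [-0.269, -0.963, -0.001], [0.001, 0.001, -1.0]]
force: [-0.3, -0.9, -2.7]
opening: 0.227
```

Run:
```python
from h import *
s=status.read_state();print(s["position"],s["tcp_rot"],s["force"],s["moment"],s["opening"])
c=cap("wrist","21"); np.savez("w21.npz",**c)
```

```text
[ 0.3891 -0.2654  0.1659] [[ 0.9632 -0.2687  0.001 ]
 [-0.2687 -0.9632 -0.0011]
 [ 0.0012  0.0008 -1.    ]] [-0.2941 -0.8719 -2.6608] [0.0214 0.2752 0.0629] 0.2274868701489151
```

View pics/wrist21.png

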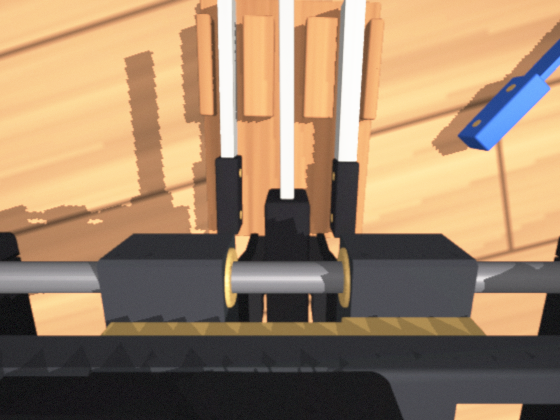

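Emit:
send_rows:
  moves:
    - [-0.05, 0, 0.9, 0, 0, 0, 1]
    - [0, 0, 0.9, 0, 0, 0, 1]
    - [0, 0, 0.9, 0, 0, 0, 1]
    - [0, 0, 0.9, 0, 0, 0, 1]
    - [0, 0, 0.9, 0, 0, 0, 1]
    - [0, 0, 0.7, 0, 0, 0, 1]
    - [0, 0, 0.4, 0, 0, 0, 1]
    - [0, 0, 0.2, 0, 0, 0, 1]
    - [0, 0, 0, 0, 0, 0, 1]

```text
time_s: 40.05
position: [0.3878, -0.2653, 0.0203]
tcp_rot: [[0.963, -0.269, 0.001], [-0.269, -0.963, -0.001], [0.001, 0.0, -1.0]]
force: [-0.3, 0.0, -2.0]
opening: 0.227
```

Emit:
send_rows:
  moves:
    - [0, 0, 0.12, 0, 0, 0, 1]
    - [0, 0, 0.05, 0, 0, 0, 1]
    - [0, 0, 0, 0, 0, 0, 1]

```text
time_s: 40.42
position: [0.3877, -0.2652, 0.016]
tcp_rot: [[0.963, -0.269, 0.001], [-0.269, -0.963, -0.001], [0.001, 0.0, -1.0]]
force: [-0.8, 0.4, -0.9]
opening: 0.226
```

Touching down; release to the same partial opening and lift.

Emit:
send_rows:
  moves:
    - [0, 0, 0.02, 0, 0, 0, 1]
    - [0, 0, 0, 0, 0, 0, 0.4]
    - [0, 0, 0, 0, 0, 0, 0.2]
    - [0, 0, 0, 0, 0, 0, 0.08]
    - [0, 0, 0, 0, 0, 0, 0.08]
    - [0, 0, -0.4, 0, 0, 0, 0.08]
    - [0, 0, -0.9, 0, 0, 0, 0.08]
    - [0, 0, -0.9, 0, 0, 0, 0.08]
    - [0, 0, -0.9, 0, 0, 0, 0.08]
    - [0, 0, -0.9, 0, 0, 0, 0.08]
    - [0, 0, -0.9, 0, 0, 0, 0.08]
    - [0, 0, -0.9, 0, 0, 0, 0.08]

```text
time_s: 41.92
position: [0.3873, -0.2648, 0.1617]
tcp_rot: [[0.963, -0.269, 0.0], [-0.269, -0.963, -0.0], [0.0, 0.0, -1.0]]
force: [-0.2, 0.0, 0.2]
opening: 0.465
```

Emit:
send_rows:
  moves:
    - [0.7, 0, -0.9, 0, 0, 0, 0.08]
    - [0.7, 0, -0.9, 0, 0, 0, 0.08]
    - [0, 0, 0, 0, 0, 0, 0.08]
    - [0, 0, 0, 0, 0, 0, 0.08]

```text
time_s: 42.42
position: [0.4199, -0.2733, 0.2046]
tcp_rot: [[0.963, -0.269, -0.002], [-0.269, -0.963, 0.002], [-0.002, -0.001, -1.0]]
force: [0.1, 0.3, 0.1]
opening: 0.46
```

Run:
```python
from gfit import *
s=status.read_state();print(s["time_s"],s["position"],s["force"],s["opening"])
c=cap("wrist","22"); np.savez("w22.npz",**c)
c=cap("scene","22"); cv2.imwrite("pics/s22z.png",cv2.resize(c["img"][170:330,170:430],None,fx=3,fy=3,interpolation=cv2.INTER_CUBIC)[:,:,::-1])
```

```text
42.425 [ 0.4199 -0.2733  0.2046] [0.1097 0.2674 0.0779] 0.46006292054266423
```

View pics/wrist22.png

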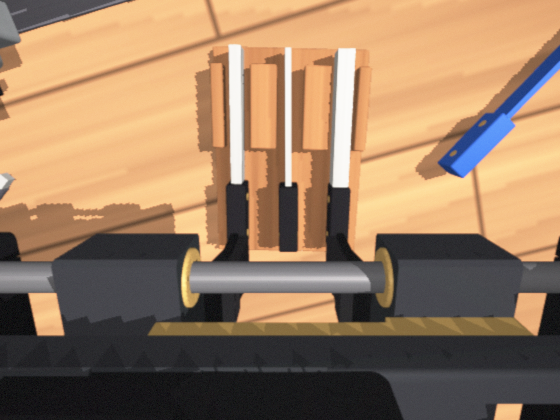

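View pics/s22z.png

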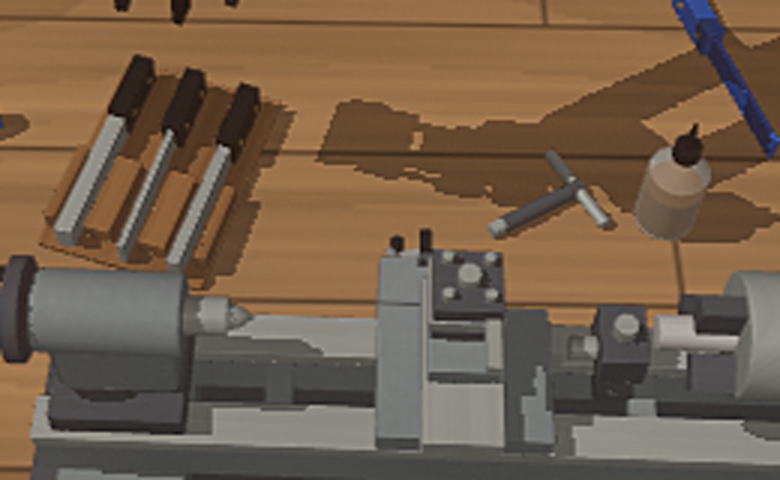

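Run:
```python
from gfit import *
c=dict(np.load("w22.npz"))
fit2(c,(274,45,304,254),.008)
print(bot.hand_in())
```

```text
handle rect ((388.3647155761719, -265.3035583496094), (17.754886627197266, 68.6772689819336), 74.73931121826172) mean [ 0.3888 -0.2657] pca -15.361419616399953 1143
blade rect ((483.0781555175781, -292.640380859375), (6.079204559326172, 128.997802734375), 74.25821685791016) mean [ 0.487  -0.2937] pca -15.2389318374657 848
mean-mean yaw -15.936256566691405 0.10217338886184331
the job is handed in; nothing more can be done
None
```

The job is done and handed in at about 42 s of the 70 s allowed; no verdict is reported, so these are my own checks.

- **Setting:** I lifted the 6 mm gauge out of the middle groove and stood it across the bed, its blade centre about 21 mm beyond the anvil. I then pushed the carriage up by the tool post until it stopped dead on the blade. The push reached 29 N and stayed above 20 N for about half a second.
- **Drawing out:** The blade dragged steadily at about 12 N while I drew it straight back, until its tip was nearly out of the gap. It did not slip noticeably in the grip.
- **Gap:** After the blade was out, the wrist camera's depth picture gave a gap of about 6 mm (anvil face at y = 55.9 mm, pad at about 49.9 mm). Calibration is only good to about 2 mm, so this confirms the 5.0 to 7.2 mm range only loosely.
- **Gauge back in its groove:** It stands upright, with handle and blade within about 1 mm of where they started.
- **Rest of the scene:** The other gauges, chuck key and bottle look undisturbed in the last pictures, though I did not measure them again. The gripper is clear of everything, with forces near zero.

None of the checks failed or disagreed.

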